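# Lock the comments box with the matching blade key

### The arm

A 6-joint arm with a two-finger parallel gripper is mounted at the origin on a cart in front of the work surface, level with it; the furniture and walls round the work are solid. World frame = base frame: x ahead of the robot, y to its left, z up, the work surface at z = 0. Lengths are in m, angles in rad, forces in N, time in s.
With the tool pointing down it reaches from about 0.4 to 0.825 m from the base axis. Payload 7 kg.
Tool frame: the origin (TCP) lies at the centre of the arm's flange, where the gripper is bolted on; the fingertips stand 178 mm ahead of it and the grasp point (between the pads) lies 159 mm ahead of it; x points along the fingers, z is the direction in which the jaws open and shut, and the axes are right-handed (so a half turn about x gives the same grasp; the last joint's range is limited). The gripper opens to 88 mm and grips with 3 to 60 N. Pads are 19 mm wide; open, the fingers measure 130 mm over their backs; the gripper's body (78 mm by 193 mm) begins 47 mm behind the grasp point.
Start: joints at [-0.973, 0.359, 0.012, 0, -1.224, -0.288], TCP at [0.206, -0.643, 0.405] pointing down, gripper open.
Joint ranges: [-3.07, 3.07], [-1.43, 2.12], [-1.02, 1.25], [-3.03, 1.67], [-3.05, -0], [-3.03, 3.03]. Speed limits (rad/s): [2.39, 2.39, 3.01, 3.14, 3.14, 3.14].

### API

Orientations are given as [roll, pitch, yaw] about the fixed x, y, z axes, in that order (R = Rz(yaw) Ry(pitch) Rx(roll)).
In Python, from station import telemetry, optics, job_done, finder gives the robot as it stands.
- The arm moves only by the tool play_rows, never from a script. Its argument "steps" is a list of rows, each an object of numbers: "gripper": the opening, from 0 (shut) to 1 (fully open); "tx", "ty", "tz": the shift along the tool's x, y, z in units of 25 mm (1.0 is 25 mm); "ax", "ay", "az": the turn, a rotation vector about the tool's x, y, z in units of 6 degrees (1.0 is 6 degrees). In form: [{"gripper": .., "tx": .., "ty": .., "tz": .., "ax": .., "ay": .., "az": ..}, ...]. A call has 1 to 20 rows; each row shifts and turns the commanded pose from where the row before left it, along the tool's axes as they then stand; what a row does not reach is not made up. A row lasts 1/12 s, in which the tool goes at most 41.7 mm and 7.16 degrees, less where a joint would pass 70% of its speed; a pose out of reach is approached as far as the arm can. A call is refused whole if a number of a shift passes 1 or a number of a turn 1, either way. A call with a gripper value outside its range is refused whole. The fingers move at their own pace and stop on an object; "newtons" is the grip in N (left out, the last holds). Time passes only in rows, so rows that do not move let the fingers close. It gives the time, the measured TCP pose, the force and the opening at its end, in the units of the state.
- telemetry.get_state(): the state, without advancing time (a new reading comes with each control period).
- optics.grab_frame(name): name is "scene" or "top" or "wrist"; returns the picture (420x560x3 uint8, red, green, blue); there is no depth.
- optics.calibration(name): a dict with "fx", "fy", "cx", "cy" (pixels), "T" (4x4, takes a point from camera to world coordinates); the wrist camera has in their place "mount" (4x4, takes a point from camera to tool coordinates, whose origin is the TCP and whose axes are the tool frame's). Camera axes: x right, y down, z forward; pixel columns grow to the right and rows downward; lengths in m; the calibration is good to about 2 mm. A picture is of the moment at which its call begins: read the wrist's pose just before it. calibration takes no time and is no camera call.
- job_done(): hands the job in, once; it reports no verdict.
Trained networks look in the newest picture that a camera, given by its name, has taken for a name from the list of things; names that differ only in an ending like _2 or _b are one class to them, and where a whole thing is asked for, a point or a joint stands for the part that bears it (a point fixed in the world has none). Each returns a list of dicts, best first, with "confidence" (0 to 1); they miss things now and then, are a little off and sometimes report something else, mostly with a low value. They report only what shows in the picture. A call takes as long as a camera call.
- finder.look_for(query, camera): "extent" ([left, top, right, bottom] in pixels, round what is visible of it).
- finder.silhouettes(query, camera): "pixels" (420x560 bool, what is visible of it) and "extent" ([left, top, right, bottom] in pixels, round what is visible of it).
- finder.pinpoint(query, camera): "location" ([row, column] in pixels: a listed point, or the origin of a listed thing).
The state is a dict: "t": time; "q": joint angles; "qd": joint speeds; "joint_efforts": joint torques, N m; "eef_pos": TCP position; "ee_rot": TCP orientation; "force": force on the tool from outside, world axes, zero at the start; "moment": the same for the moment, N m; "width": finger opening in m.
Only numpy, scipy, OpenCV 4.12 (cv2) and the standard library are available. Lean on these libraries where they do the work, as an engineer would, in place of code of your own. Each camera call takes 0.05 s, during which the arm holds its last target.

### The job

Lock the comments box: from the key rack take the one key whose blade matches the slot of the round brass cam lock on the sloping lid, put the blade square into the slot and turn the lock clockwise until it seats at its stop, slot pointing to the green dot. Then hang that key back in its empty place in the rack, down on its flange, and let go. Leave the other two keys and the things on the desk where they are.

Things in the scene. Friction and masses are not known exactly. Their poses are not given: they have to be found in the camera images.
- comments_box: Grey steel box with a blue lid sloping down towards the robot at 25 degrees; 185 deep, 200 wide, 170 high at the back, fixed. Origin: centre of its underside; x to its back, z up. The cam lock lies low on the lid's middle line, under a paper slot. A red dot up the slope from the lock marks open, a green dot on its right (-y) side marks locked.
- cam_slot (a point): Centre of the slot's mouth in the brass cam (disc 41 across, face just below the rim of an aluminium bezel 66 across, 3 high, on the lid), about 112 above the desk. Turns with the cam: x along the slot (up the slope when open; +x end has a yellow dot), z straight out of the lid, 25 degrees from vertical. Slot 23 long x 6 wide x 11.5 deep, with a 1.5 chamfer.
- cam (a joint): Angle of the cam lock: 0 open (slot up and down the slope), grows clockwise seen from outside the lid; 1.571 rad = seated at its hard stop, yellow dot next to the green one. Starts at 0 to 0.25, needs about 0.06 N m, stays where left. The right blade has up to 0.12 rad of play each way in the slot, so the key must turn a little past the stop.
- key_rack: Wooden key rack on a dark steel foot, fixed to the desk: a ledge 34 deep (x) x 226 wide (y) x 6 thick with its top 75 above the desk, end cheeks, open at front and back. Origin: centre of its underside, z up.
- rack_slot0 (a point): Place left of three in the rack (as seen by the robot): centre of a through slot 36 wide (rack y) x 10 (rack x), at the ledge's upper face; the points have the rack's axes. A hanging key's origin lies here.
- rack_slot1 (a point): Place middle of three in the rack (as seen by the robot): centre of a through slot 36 wide (rack y) x 10 (rack x), at the ledge's upper face; the points have the rack's axes. A hanging key's origin lies here.
- rack_slot2 (a point): Place right of three in the rack (as seen by the robot): centre of a through slot 36 wide (rack y) x 10 (rack x), at the ledge's upper face; the points have the rack's axes. A hanging key's origin lies here.
- key_middle: Lock key with the 20 mm wide blade, which matches the lock; loose, 50 to 100 g, hangs upright in the rack. Origin: on its middle line at the underside of its flange; z up through the handle, x through its thickness, y along its width. Above: dark flange 44 (y) x 18 (x) x 5, then ribbed black handle 34 (y) x 12 (x), z = 5 to 49, to be gripped across the 12 mm.
- key_middle_tip (a point): Centre of the 20 mm key's blade tip, at z = -48 mm in the key's frame, same axes. Below the flange come a neck 30 (y) x 5 (x), 8 long, then the steel blade 20 wide (y) x 4 thick (x), its last 5 mm thinned to 2.6.
- key_narrow: Lock key with a 12 mm wide blade, too narrow for the lock; otherwise of the same shape, size and axes as key_middle, loose, hanging in the rack.
- key_wide: Lock key with a 28 mm wide blade, too wide for the lock; otherwise of the same shape, size and axes as key_middle, loose, hanging in the rack.
- stapler: Grey stapler 130 x 34 x 48 standing on the desk, loose; origin under its centre, x along it. Not to be moved.
- glue_stick: Glue stick 24 across, 92 high, standing, loose; origin under its centre. Not to be moved.
- eraser: Blue and white eraser 21 x 52 x 12, loose; origin under its centre. Not to be moved.
- binder_clip: Black binder clip 50 x 32 x 30, loose; origin under its centre. Not to be moved.
- usb_stick: Black memory stick 18 x 48 x 8 lying flat, loose; origin under its centre. Not to be moved.

How it is judged:
By the outcome, as a careful person would: the job done as asked, in the order asked, and still so for the second after the job is handed in, with the robot touching nothing.
It also fails if it takes over 64 s, if anything falls off the work surface, if the arm or the gripper's body presses on something with over 40 N, if the wrist force passes 120 N, or if a joint passes its speed limit or range.

## Working session

There is one attempt and no reset: what is moved stays moved. The work goes in short steps, Python scripts to look and compute and a tool call to move; the robot and the scene stay as the last step left them, time stands still between calls to the robot, and variables do not carry over. Pictures are saved under pics/ and viewed, and the job is handed in when it is done.

Besides the shell and the picture viewer there is one more tool, called after ">>>" as a command line: name --argument value ..., lists and objects as JSON in quotes. play_rows: Moves the arm, as the interface text tells. Its arguments: {"type":"object","properties":{"steps":{"type":"array"},"newtons":{"type":"number"}},"required":["steps"]}

```bash
ls; mkdir -p pics
python3 - <<'E'
from station import telemetry, optics, job_done, finder
import cv2, numpy as np
print(telemetry.get_state())
for n in ["scene","top","wrist"]:
    im=optics.grab_frame(n); cv2.imwrite(f"pics/{n}0.png",im[:,:,::-1])
    c=optics.calibration(n); print(n,c)
E
```

```text
pics
{'t': 0.0, 'q': array([-9.72928288e-01,  3.59389457e-01,  1.10798372e-02, -3.25759954e-04,
       -1.22411103e+00, -2.88090449e-01]), 'qd': array([ 0.00177661,  0.00181012,  0.00036043, -0.00019298,  0.0005441 ,
        0.00036128]), 'joint_efforts': array([-5.81727954e-05, -5.82714736e+01,  2.93064737e+01,  6.99727044e+00,
        6.98617485e-03, -1.70139865e-04]), 'eef_pos': array([ 0.2057049 , -0.64269564,  0.40373431]), 'ee_rot': array([0.10177024, 1.56914338, 1.98223322]), 'force': array([ 1.04453068,  0.2444331 , -0.1535046 ]), 'moment': array([-0.01037319,  0.0183881 , -0.04286117]), 'width': 0.08816541348248669}
scene {'fx': 496.3263283595284, 'fy': 496.3263283595284, 'cx': 279.6941796887503, 'cy': 206.2280889387336, 'T': array([[ 0.6915551 , -0.43790132,  0.57445102, -0.30389539],
       [-0.72210942, -0.39975355,  0.56458399, -0.8630086 ],
       [-0.01759324, -0.80525744, -0.59266427,  1.03544035],
       [ 0.        ,  0.        ,  0.        ,  1.        ]])}
top {'fx': 533.7040163878002, 'fy': 533.7040163878002, 'cx': 284.00157808114216, 'cy': 208.72510050586195, 'T': array([[ 1.27048022e-02, -9.97144935e-01,  7.44349824e-02,
         4.70336061e-01],
       [-9.99919285e-01, -1.26617369e-02,  1.05044506e-03,
        -6.86657469e-04],
       [-1.04969808e-04, -7.44423201e-02, -9.97225316e-01,
         1.75143992e+00],
       [ 0.00000000e+00,  0.00000000e+00,  0.00000000e+00,
         1.00000000e+00]])}
wrist {'fx': 346.4100730905942, 'fy': 346.4100730905942, 'cx': 279.6077116331488, 'cy': 208.6385035186015, 'mount': array([[ 5.60659113e-04, -2.48329474e-01,  9.68675466e-01,
         1.93778915e-02],
       [-9.19451176e-04, -9.68675337e-01, -2.48328909e-01,
         6.71128219e-02],
       [ 9.99999420e-01, -7.51421931e-04, -7.71423482e-04,
         8.12354625e-04],
       [ 0.00000000e+00,  0.00000000e+00,  0.00000000e+00,
         1.00000000e+00]])}
```

View pics/scene0.png

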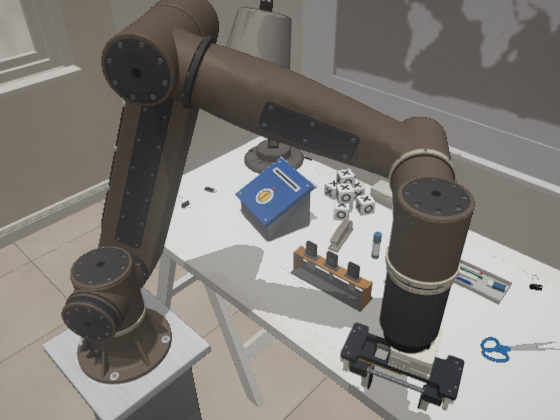

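View pics/top0.png

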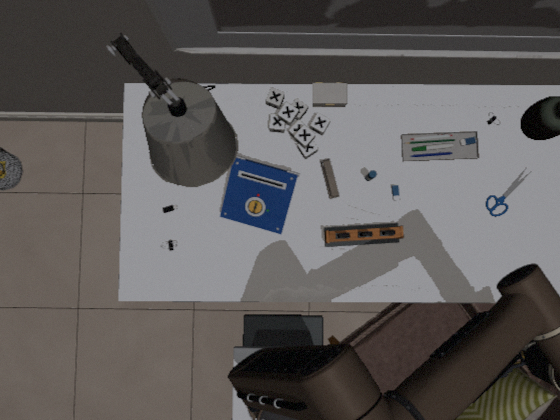

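View pics/wrist0.png

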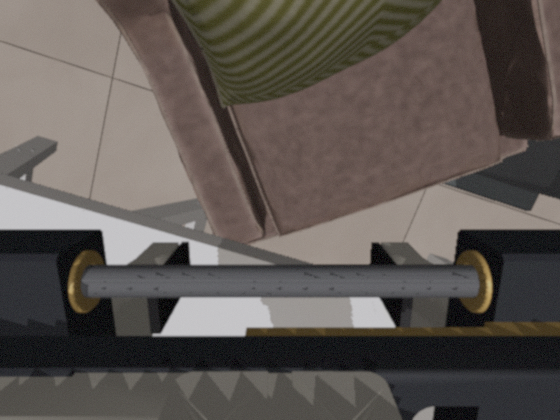

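```bash
cat > h.py <<'E'
from station import telemetry, optics, job_done, finder
import cv2, numpy as np
from scipy.spatial.transform import Rotation as Ro
def pose():
    s=telemetry.get_state(); T=np.eye(4); T[:3,:3]=Ro.from_euler('xyz',s['ee_rot']).as_matrix(); T[:3,3]=s['eef_pos']; return T
def cam(n):
    c=optics.calibration(n)
    T=c['T'] if 'T' in c else pose()@c['mount']
    return c,T
def ray(n,rc,C=None):
    c,T=C or cam(n)
    d=np.array([(rc[1]-c['cx'])/c['fx'],(rc[0]-c['cy'])/c['fy'],1]); return T[:3,3],T[:3,:3]@d
def atz(n,rc,z,C=None):
    o,d=ray(n,rc,C); return o+d*(z-o[2])/d[2]
def proj(n,P,C=None):
    c,T=C or cam(n); p=np.linalg.inv(T)@np.r_[P,1]; return np.array([c['cy']+c['fy']*p[1]/p[2],c['cx']+c['fx']*p[0]/p[2]])
def tri(obs):
    A=np.zeros((3,3));b=np.zeros(3)
    for n,rc in obs:
        o,d=ray(n,rc); d/=np.linalg.norm(d); M=np.eye(3)-np.outer(d,d); A+=M;b+=M@o
    return np.linalg.solve(A,b)
E
python3 - <<'E'
from h import *
Z=dict(cam_slot=.112,rack_slot0=.075,rack_slot1=.075,rack_slot2=.075,key_middle=.075,key_narrow=.075,key_wide=.075,key_rack=0,comments_box=0,stapler=0,glue_stick=0,eraser=0,binder_clip=0,usb_stick=0)
for n in ["scene","top"]:
    optics.grab_frame(n)
    for k,z in Z.items():
        r=finder.pinpoint(k,n)
        print(n,k,[(round(x['confidence'],2),np.round(x['location'],1),np.round(atz(n,x['location'],z),3)) for x in r[:2]])
print(telemetry.get_state()['t'])
E
```

```text
scene cam_slot [(0.58, array([197.4, 266.3]), array([0.597, 0.082, 0.112])), (0.37, array([289., 330.]), array([ 0.42 , -0.325,  0.112]))]
scene rack_slot0 [(0.68, array([258.6, 308.5]), array([ 0.5  , -0.183,  0.075])), (0.67, array([276.4, 351.4]), array([ 0.526, -0.316,  0.075]))]
scene rack_slot1 [(0.68, array([258.6, 308.5]), array([ 0.5  , -0.183,  0.075])), (0.67, array([276.4, 351.4]), array([ 0.526, -0.316,  0.075]))]
scene rack_slot2 [(0.68, array([258.6, 308.5]), array([ 0.5  , -0.183,  0.075])), (0.67, array([276.4, 351.4]), array([ 0.526, -0.316,  0.075]))]
scene key_middle [(0.8, array([275.7, 353.2]), array([ 0.531, -0.318,  0.075]))]
scene key_narrow [(0.62, array([265.4, 330.8]), array([ 0.522, -0.247,  0.075]))]
scene key_wide [(0.82, array([257.6, 308.1]), array([ 0.503, -0.179,  0.075]))]
scene key_rack [(0.83, array([287.2, 330.1]), array([ 0.514, -0.255,  0.   ]))]
scene comments_box [(0.82, array([220.7, 270.8]), array([0.62 , 0.088, 0.   ])), (0.54, array([256.6, 312.7]), array([ 0.579, -0.133,  0.   ]))]
scene stapler [(0.98, array([238.7, 343.5]), array([ 0.
[... 1321 characters left out ...]
array([ 0.51 , -0.257,  0.   ]))]
top comments_box [(0.75, array([178.1, 366.3]), array([ 0.706, -0.27 ,  0.   ])), (0.63, array([200.2, 258.7]), array([0.628, 0.085, 0.   ]))]
top stapler [(0.6, array([179.1, 327.5]), array([ 0.701, -0.141,  0.   ])), (0.49, array([235.2, 387.3]), array([ 0.518, -0.339,  0.   ]))]
top glue_stick [(0.57, array([234.9, 341.4]), array([ 0.517, -0.188,  0.   ])), (0.41, array([175.6, 367.3]), array([ 0.714, -0.273,  0.   ]))]
top eraser [(0.68, array([193.5, 397. ]), array([ 0.656, -0.371,  0.   ]))]
top binder_clip []
top usb_stick [(0.65, array([234.9, 388.3]), array([ 0.519, -0.342,  0.   ])), (0.58, array([205.9, 173.8]), array([0.606, 0.364, 0.   ]))]
1.65
```

Run:
```python
from h import *
im=cv2.imread('pics/scene0.png'); a=cv2.resize(im[235:310,285:380],None,fx=6,fy=6,interpolation=cv2.INTER_CUBIC)
b=cv2.imread('pics/top0.png'); b=cv2.resize(b[150:240,210:300],None,fx=5,fy=5,interpolation=cv2.INTER_CUBIC)
cv2.imwrite('pics/z1.png',a);cv2.imwrite('pics/z2.png',b)
```

```text
(no output)
```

View pics/z1.png

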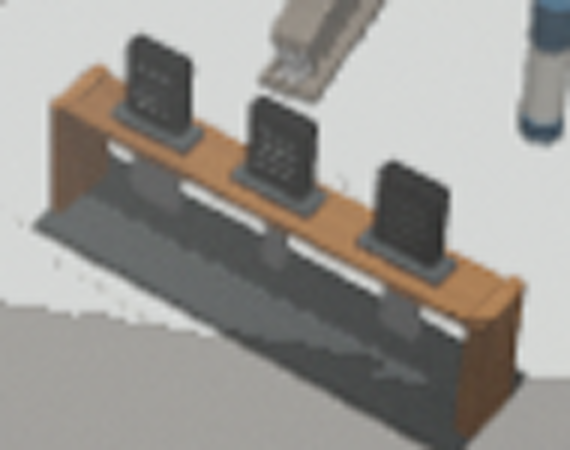

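View pics/z2.png

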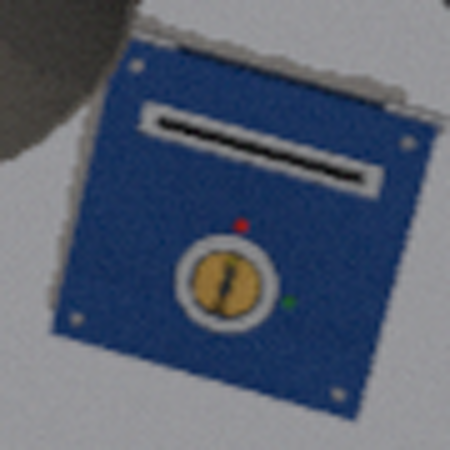

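Run:
```python
from h import *
print(pose().round(3)); print(telemetry.get_state()['t'])
```

```text
[[-0.    -0.952 -0.305  0.206]
 [-0.    -0.305  0.952 -0.643]
 [-1.     0.     0.     0.405]
 [ 0.     0.     0.     1.   ]]
1.65
```

>>> play_rows --steps '[{"tx":0.06,"ty":-0.93,"tz":0.49},{"tx":0.06,"ty":-0.93,"tz":0.49},{"tx":0.06,"ty":-0.93,"tz":0.49},{"tx":0.06,"ty":-0.93,"tz":0.49},{"tx":0.06,"ty":-0.93,"tz":0.49},{"tx":0.06,"ty":-0.93,"tz":0.49},{"tx":0.06,"ty":-0.93,"tz":0.49},{"tx":0.06,"ty":-0.93,"tz":0.49},{"tx":0.06,"ty":-0.93,"tz":0.49},{"tx":0.06,"ty":-0.93,"tz":0.49},{"tx":0.06,"ty":-0.93,"tz":0.49},{"tx":0.06,"ty":-0.93,"tz":0.49},{"tx":0.06,"ty":-0.93,"tz":0.49},{"tx":0.06,"ty":-0.93,"tz":0.49},{"tx":0.06,"ty":-0.93,"tz":0.49},{"tx":0.06,"ty":-0.93,"tz":0.49},{"tx":0.06,"ty":-0.93,"tz":0.49}]'

```text
invalid input
```

>>> play_rows --steps '[{"ax":-0.95},{"ax":-0.95},{"ax":-0.95},{"ax":-0.95},{"ax":-0.95},{"ax":-0.95},{"ax":-0.95},{"ax":-0.95},{"ax":-0.95},{"ax":-0.95},{"ax":-0.95},{"ax":-0.95},{"ax":-0.95},{}]'

```text
invalid input
```

Run:
```python
from h import *
C=cam('wrist'); print(C[1].round(3)); print(pose().round(4))
im=optics.grab_frame('wrist'); cv2.imwrite('pics/w1.png',im[:,:,::-1])
for k in ["rack_slot0","key_middle","key_narrow","key_wide"]:
    r=finder.pinpoint(k,'wrist')
    print(k,[(round(x['confidence'],2),np.round(x['location'],1),np.round(atz('wrist',x['location'],.075),4)) for x in r[:3]])
s=telemetry.get_state();print(s['t'],s['q'],s['force'])
```

```text
[[-0.304  0.923  0.237  0.142]
 [ 0.953  0.295  0.075 -0.663]
 [-0.001  0.248 -0.969  0.385]
 [ 0.     0.     0.     1.   ]]
[[-0.     -0.9524 -0.3049  0.2057]
 [-0.     -0.3049  0.9524 -0.6429]
 [-1.      0.      0.      0.4047]
 [ 0.      0.      0.      1.    ]]
rack_slot0 []
key_middle []
key_narrow []
key_wide []
1.9 [-9.72860421e-01  3.58554703e-01  1.19361785e-02  5.90470888e-06
 -1.22403193e+00 -2.88071111e-01] [ 0.19280273  0.18414319 -0.36166511]
```

View pics/w1.png

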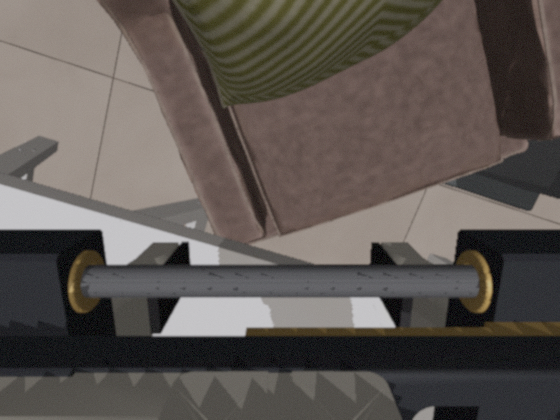

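The wrist picture is unchanged because the rows were refused. I'll try again with every key filled in.

>>> play_rows --steps '[{"gripper":1,"tx":0.06,"ty":-0.93,"tz":0.49,"ax":0,"ay":0,"az":0},{"gripper":1,"tx":0.06,"ty":-0.93,"tz":0.49,"ax":0,"ay":0,"az":0},{"gripper":1,"tx":0.06,"ty":-0.93,"tz":0.49,"ax":0,"ay":0,"az":0},{"gripper":1,"tx":0.06,"ty":-0.93,"tz":0.49,"ax":0,"ay":0,"az":0},{"gripper":1,"tx":0.06,"ty":-0.93,"tz":0.49,"ax":0,"ay":0,"az":0},{"gripper":1,"tx":0.06,"ty":-0.93,"tz":0.49,"ax":0,"ay":0,"az":0},{"gripper":1,"tx":0.06,"ty":-0.93,"tz":0.49,"ax":0,"ay":0,"az":0},{"gripper":1,"tx":0.06,"ty":-0.93,"tz":0.49,"ax":0,"ay":0,"az":0},{"gripper":1,"tx":0.06,"ty":-0.93,"tz":0.49,"ax":0,"ay":0,"az":0},{"gripper":1,"tx":0.06,"ty":-0.93,"tz":0.49,"ax":0,"ay":0,"az":0},{"gripper":1,"tx":0.06,"ty":-0.93,"tz":0.49,"ax":0,"ay":0,"az":0},{"gripper":1,"tx":0.06,"ty":-0.93,"tz":0.49,"ax":0,"ay":0,"az":0},{"gripper":1,"tx":0.06,"ty":-0.93,"tz":0.49,"ax":0,"ay":0,"az":0},{"gripper":1,"tx":0.06,"ty":-0.93,"tz":0.49,"ax":0,"ay":0,"az":0},{"gripper":1,"tx":0.06,"ty":-0.93,"tz":0.49,"ax":0,"ay":0,"az":0},{"gripper":1,"tx":0.06,"ty":-0.93,"tz":0.49,"ax":0,"ay":0,"az":0},{"gripper":1,"tx":0.06,"ty":-0.93,"tz":0.49,"ax":0,"ay":0,"az":0}]'

```text
t: 3.32
eef_pos: [0.5195, -0.323, 0.3793]
ee_rot: [-2.107, 1.57, -0.226]
force: [0.5, -0.4, -0.1]
width: 0.0878
```

>>> play_rows --steps '[{"gripper":1,"tx":0,"ty":0,"tz":0,"ax":-0.95,"ay":0,"az":0},{"gripper":1,"tx":0,"ty":0,"tz":0,"ax":-0.95,"ay":0,"az":0},{"gripper":1,"tx":0,"ty":0,"tz":0,"ax":-0.95,"ay":0,"az":0},{"gripper":1,"tx":0,"ty":0,"tz":0,"ax":-0.95,"ay":0,"az":0},{"gripper":1,"tx":0,"ty":0,"tz":0,"ax":-0.95,"ay":0,"az":0},{"gripper":1,"tx":0,"ty":0,"tz":0,"ax":-0.95,"ay":0,"az":0},{"gripper":1,"tx":0,"ty":0,"tz":0,"ax":-0.95,"ay":0,"az":0},{"gripper":1,"tx":0,"ty":0,"tz":0,"ax":-0.95,"ay":0,"az":0},{"gripper":1,"tx":0,"ty":0,"tz":0,"ax":-0.95,"ay":0,"az":0},{"gripper":1,"tx":0,"ty":0,"tz":0,"ax":-0.95,"ay":0,"az":0},{"gripper":1,"tx":0,"ty":0,"tz":0,"ax":-0.95,"ay":0,"az":0},{"gripper":1,"tx":0,"ty":0,"tz":0,"ax":-0.95,"ay":0,"az":0},{"gripper":1,"tx":0,"ty":0,"tz":0,"ax":-0.95,"ay":0,"az":0},{"gripper":1,"tx":0,"ty":0,"tz":0,"ax":0,"ay":0,"az":0}]'

```text
t: 4.48
eef_pos: [0.5187, -0.324, 0.3792]
ee_rot: [2.784, 1.571, -0.321]
force: [0.7, -0.0, -0.4]
width: 0.0873
```

Run:
```python
from h import *
C=cam('wrist'); print(pose().round(4))
im=optics.grab_frame('wrist'); cv2.imwrite('pics/w2.png',im[:,:,::-1])
for k in ["rack_slot0","key_middle","key_narrow","key_wide"]:
    r=finder.pinpoint(k,'wrist')
    print(k,[(round(x['confidence'],2),np.round(x['location'],1),np.round(atz('wrist',x['location'],.075),4)) for x in r[:3]])
s=telemetry.get_state();print(s['t'],s['q'],s['force'])
```

```text
[[ 2.000e-04  3.680e-02 -9.993e-01  5.187e-01]
 [-1.000e-04 -9.993e-01 -3.680e-02 -3.240e-01]
 [-1.000e+00  1.000e-04 -2.000e-04  3.792e-01]
 [ 0.000e+00  0.000e+00  0.000e+00  1.000e+00]]
rack_slot0 [(0.77, array([204. , 275.8]), array([ 0.5212, -0.321 ,  0.075 ]))]
key_middle [(0.69, array([205.6, 273.7]), array([ 0.5229, -0.3196,  0.075 ]))]
key_narrow [(0.54, array([248.8, 280.8]), array([ 0.5158, -0.2809,  0.075 ]))]
key_wide []
4.7333 [-2.39372806e-01  2.72684861e-01 -1.71075419e-01  3.56873490e-06
 -1.12701089e+00  2.69360382e-01] [-0.11911482 -0.30184121 -0.24890869]
```

View pics/w2.png

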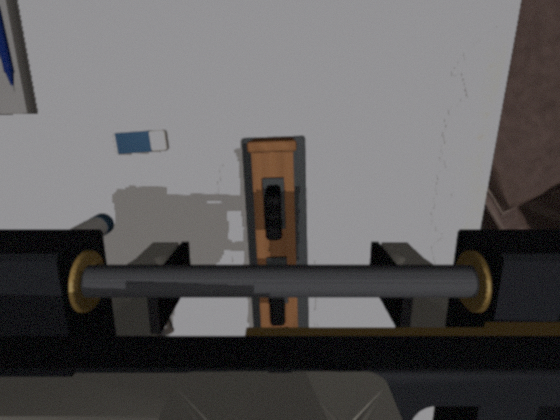

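Run:
```python
from h import *
im=cv2.imread('pics/w2.png'); a=cv2.resize(im[125:265,220:330],None,fx=5,fy=4.2,interpolation=cv2.INTER_CUBIC)
a=np.clip(a.astype(float)*1.8,0,255).astype(np.uint8)
cv2.imwrite('pics/z3.png',a)
```

```text
(no output)
```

View pics/z3.png

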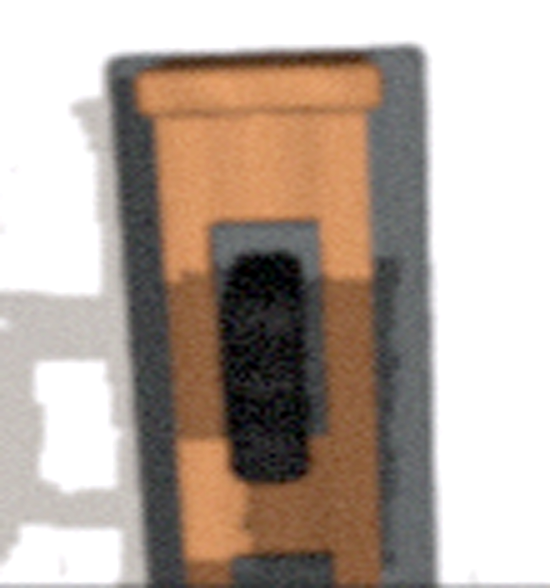

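```bash
cat >> h.py <<'E'
def zoom(src,r0,r1,c0,c1,f,out,g=1.8):
    im=cv2.imread(src)[r0:r1,c0:c1]; a=cv2.resize(im,None,fx=f,fy=f,interpolation=cv2.INTER_CUBIC)
    cv2.imwrite(out,np.clip(a.astype(float)*g,0,255).astype(np.uint8))
E
python3 - <<'E'
from h import *
for rc in [(177.9,262.2),(177.9,283.6),(228.8,285.4),(228.8,264.0)]: print(atz('wrist',rc,.080).round(4))
# handle top z .124: left/right cols, rows
for p in [(255,265),(255,298),(478,270),(478,308)]:
    rc=(125+p[0]/4.2,220+p[1]/5); print('h',atz('wrist',rc,.124).round(4))
# ledge corners at z .075 
for p in [(115,155),(115,368),(560,185),(560,380)]:
    rc=(125+p[0]/4.2,220+p[1]/5); print('l',atz('wrist',rc,.075).round(4))
print(pose()[:3,3])
E
```

```text
[ 0.5327 -0.3438  0.08  ]
[ 0.5153 -0.3443  0.08  ]
[ 0.5124 -0.3009  0.08  ]
[ 0.5305 -0.3004  0.08  ]
h [ 0.5232 -0.3458  0.124 ]
h [ 0.5186 -0.3459  0.124 ]
h [ 0.5215 -0.3071  0.124 ]
h [ 0.516  -0.3073  0.124 ]
l [ 0.5425 -0.3637  0.075 ]
l [ 0.5078 -0.3647  0.075 ]
l [ 0.5364 -0.2713  0.075 ]
l [ 0.502  -0.2723  0.075 ]
[ 0.51869152 -0.32401772  0.37918991]
```

Run:
```python
from h import *
for z in (.08,.124):
  for c in (220+222/5,220+303/5): print(z,atz('wrist',(125+350/4.2,c),z).round(4))
  for c in (220+232/5,220+307/5): print(z,atz('wrist',(125+460/4.2,c),z).round(4))
print(cam('wrist')[1][:3,3])
```

```text
0.08 [ 0.5305 -0.3182  0.08  ]
0.08 [ 0.517  -0.3186  0.08  ]
0.08 [ 0.5284 -0.2953  0.08  ]
0.08 [ 0.5156 -0.2957  0.08  ]
0.124 [ 0.5288 -0.3295  0.124 ]
0.124 [ 0.5174 -0.3298  0.124 ]
0.124 [ 0.527  -0.3102  0.124 ]
0.124 [ 0.5163 -0.3105  0.124 ]
[ 0.51976175 -0.38983579  0.35981379]
```

>>> play_rows --steps '[{"gripper":1,"tx":0,"ty":-0.06,"tz":-0.16,"ax":-0.2,"ay":0,"az":0},{"gripper":1,"tx":0.6,"ty":0,"tz":0,"ax":0,"ay":0,"az":0},{"gripper":1,"tx":0.6,"ty":0,"tz":0,"ax":0,"ay":0,"az":0},{"gripper":1,"tx":0.6,"ty":0,"tz":0,"ax":0,"ay":0,"az":0},{"gripper":1,"tx":0.6,"ty":0,"tz":0,"ax":0,"ay":0,"az":0},{"gripper":1,"tx":0.6,"ty":0,"tz":0,"ax":0,"ay":0,"az":0},{"gripper":1,"tx":0.6,"ty":0,"tz":0,"ax":0,"ay":0,"az":0},{"gripper":1,"tx":0.6,"ty":0,"tz":0,"ax":0,"ay":0,"az":0},{"gripper":1,"tx":0.4,"ty":0,"tz":0,"ax":0,"ay":0,"az":0},{"gripper":1,"tx":0,"ty":0,"tz":0,"ax":0,"ay":0,"az":0}]'

```text
t: 5.57
eef_pos: [0.5221, -0.3221, 0.2618]
ee_rot: [-0.399, 1.567, 2.796]
force: [-0.4, -0.3, -0.7]
width: 0.0876
```

Run:
```python
from h import *
print(pose().round(4))
im=optics.grab_frame('wrist'); cv2.imwrite('pics/w3.png',im[:,:,::-1])
im=optics.grab_frame('scene'); cv2.imwrite('pics/s3.png',im[:,:,::-1])
zoom('pics/s3.png',200,320,270,400,5,'pics/s3z.png',1.3)
```

```text
[[-0.0036  0.053  -0.9986  0.5221]
 [ 0.0013 -0.9986 -0.053  -0.3221]
 [-1.     -0.0015  0.0035  0.2618]
 [ 0.      0.      0.      1.    ]]
```

View pics/w3.png

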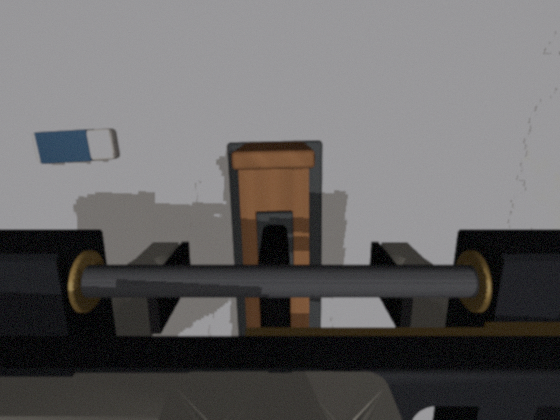

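View pics/s3z.png

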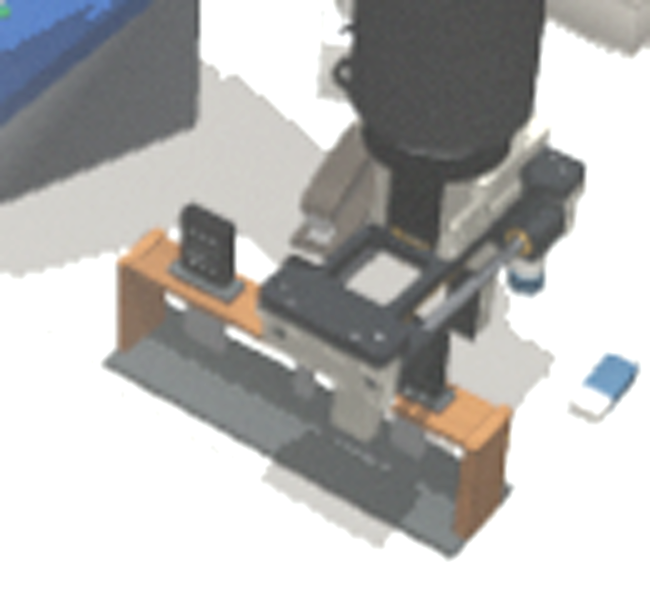

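Run:
```python
from h import *
zoom('pics/w3.png',130,262,210,340,5,'pics/w3z.png',1.8)
print(atz('wrist',(212,257),.08),atz('wrist',(212,292),.08))
```

```text
[ 0.53438894 -0.34383956  0.08      ] [ 0.51717629 -0.34474625  0.08      ]
```

View pics/w3z.png

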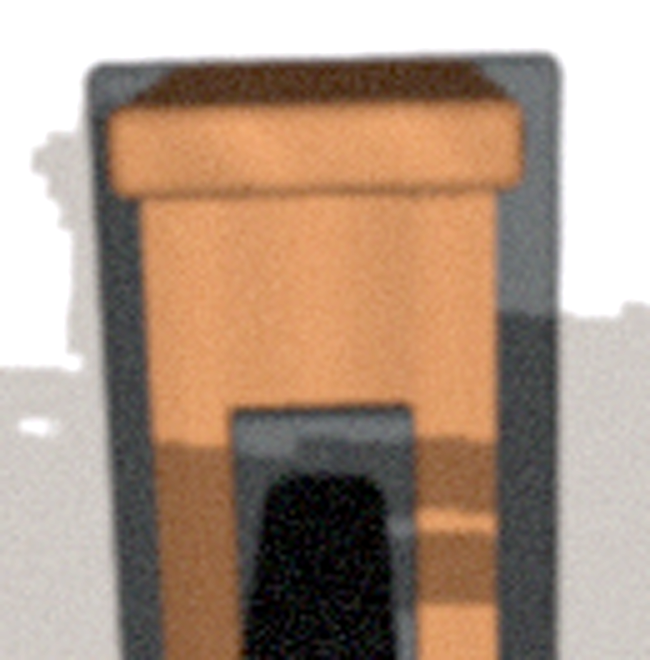

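>>> play_rows --steps '[{"gripper":1,"tx":0,"ty":0,"tz":-0.09,"ax":0,"ay":0,"az":0},{"gripper":0.3,"tx":0,"ty":0,"tz":0,"ax":0,"ay":0,"az":0},{"gripper":0.3,"tx":0,"ty":0,"tz":0,"ax":0,"ay":0,"az":0},{"gripper":0,"tx":0,"ty":0,"tz":0,"ax":0,"ay":0,"az":0},{"gripper":0,"tx":0,"ty":0,"tz":0,"ax":0,"ay":0,"az":0},{"gripper":0,"tx":0,"ty":0,"tz":0,"ax":0,"ay":0,"az":0},{"gripper":0,"tx":0,"ty":0,"tz":0,"ax":0,"ay":0,"az":0},{"gripper":0,"tx":0,"ty":0,"tz":0,"ax":0,"ay":0,"az":0},{"gripper":0,"tx":0,"ty":0,"tz":0,"ax":0,"ay":0,"az":0}]' --newtons 40

```text
t: 6.42
eef_pos: [0.5249, -0.3223, 0.2642]
ee_rot: [-0.202, 1.571, 2.993]
force: [-0.1, 0.1, 0.4]
width: 0.0403
```

Run:
```python
from h import *
s=telemetry.get_state();print(s['t'],s['width'],s['force'],s['moment']); print(pose().round(4))
im=optics.grab_frame('wrist'); cv2.imwrite('pics/w4.png',im[:,:,::-1])
```

```text
6.4167 0.04026144017245464 [-0.08956831  0.1368996   0.44014659] [0.01565671 0.20014624 0.01439491]
[[-1.000e-04  5.320e-02 -9.986e-01  5.249e-01]
 [ 0.000e+00 -9.986e-01 -5.320e-02 -3.223e-01]
 [-1.000e+00 -0.000e+00  1.000e-04  2.642e-01]
 [ 0.000e+00  0.000e+00  0.000e+00  1.000e+00]]
```

View pics/w4.png

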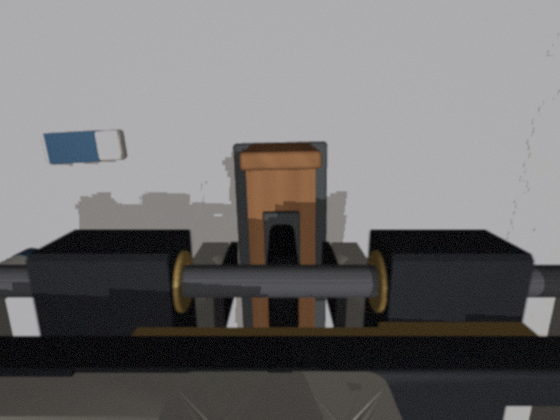

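Centred (key at column ~281). The fingers are still closing, so I'll give them more time.

>>> play_rows --steps '[{"gripper":0,"tx":0,"ty":0,"tz":0,"ax":0,"ay":0,"az":0},{"gripper":0,"tx":0,"ty":0,"tz":0,"ax":0,"ay":0,"az":0},{"gripper":0,"tx":0,"ty":0,"tz":0,"ax":0,"ay":0,"az":0},{"gripper":0,"tx":0,"ty":0,"tz":0,"ax":0,"ay":0,"az":0},{"gripper":0,"tx":0,"ty":0,"tz":0,"ax":0,"ay":0,"az":0},{"gripper":0,"tx":0,"ty":0,"tz":0,"ax":0,"ay":0,"az":0},{"gripper":0,"tx":0,"ty":0,"tz":0,"ax":0,"ay":0,"az":0},{"gripper":0,"tx":0,"ty":0,"tz":0,"ax":0,"ay":0,"az":0}]'

```text
t: 7.13
eef_pos: [0.5249, -0.3223, 0.2641]
ee_rot: [-0.234, 1.571, 2.961]
force: [0.5, -0.4, -0.8]
width: 0.012
```

Run:
```python
from h import *
s=telemetry.get_state();print(s['t'],s['width'],s['force'],s['moment']); print(pose().round(4))
im=optics.grab_frame('wrist'); cv2.imwrite('pics/w5.png',im[:,:,::-1])
zoom('pics/w5.png',130,262,210,340,5,'pics/w5z.png',1.8)
```

```text
7.1333 0.012000019277353453 [ 0.52539881 -0.38509731 -0.76618807] [ 0.01265003  0.19674549 -0.01780523]
[[-1.000e-04  5.320e-02 -9.986e-01  5.249e-01]
 [ 0.000e+00 -9.986e-01 -5.320e-02 -3.223e-01]
 [-1.000e+00 -0.000e+00  1.000e-04  2.641e-01]
 [ 0.000e+00  0.000e+00  0.000e+00  1.000e+00]]
```

View pics/w5z.png

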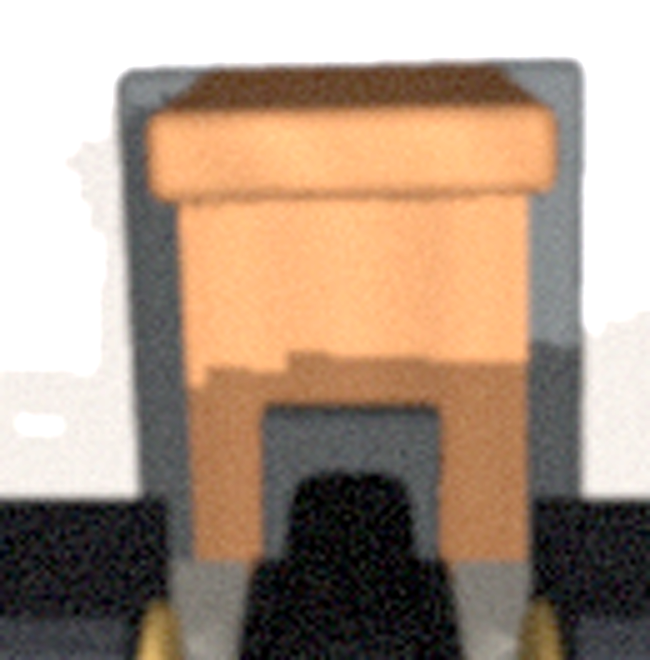

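```bash
cat >> h.py <<'E'
def rows(T0,T1,N):
    D=np.linalg.inv(T0)@T1; rv=Ro.from_matrix(D[:3,:3]).as_rotvec()/N; R=Ro.from_rotvec(rv).as_matrix()
    S=sum(np.linalg.matrix_power(R,k) for k in range(N)); p=np.linalg.solve(S,D[:3,3])
    return np.r_[p/.025, np.degrees(rv)/6]
def sim(T0,row,N):
    A=np.eye(4);A[:3,3]=np.array(row[:3])*.025;A[:3,:3]=Ro.from_rotvec(np.radians(6*np.array(row[3:]))).as_matrix()
    out=[T0]
    for _ in range(N): out.append(out[-1]@A)
    return out
def lockpose(yaw,tilt,lock,dist,off=np.zeros(2),a=0.):
    """tool pose for box yaw, cam angle a: tool x=-n, tool y=slot dir; TCP = lock+dist*n; off along tool y,z"""
    B=Ro.from_euler('ZY',[yaw,-tilt]).as_matrix()  # cols: u, side(y), n
    u,s,n=B.T
    sl=np.cos(a)*u-np.sin(a)*s   # clockwise seen from outside
    R=np.c_[-n,sl,np.cross(-n,sl)]
    T=np.eye(4);T[:3,:3]=R;T[:3,3]=np.array(lock)+dist*n-R[:,1]*off[0]-R[:,2]*off[1]; return T
E
python3 - <<'E'
from h import *
c,M=optics.calibration('wrist'),optics.calibration('wrist')['mount']
for rc in [(211,262.4),(211,298)]:
    d=M[:3,:3]@np.array([(rc[1]-c['cx'])/c['fx'],(rc[0]-c['cy'])/c['fy'],1]); o=M[:3,3]; print('flange edge tool',(o+d*(.1841-o[0])/d[0]).round(4))
T0=pose(); T0[2,3]+=.15
T1=lockpose(-.24,np.radians(25),[.593,.09,.112],.295,(.04,0),0.15)
print(T1.round(3))
r=rows(T0,T1,20); print(r.round(2))
for T in sim(T0,r.round(2),20)[::3]: print(T[:3,3].round(3),(T[:3,3]+T[:3,0]*.237).round(3),(T[:3,3]+T[:3,0]*.178).round(3))
E
```

```text
flange edge tool [ 0.1841  0.0225 -0.0077]
flange edge tool [0.1841 0.0225 0.0098]
[[ 0.411  0.835 -0.367  0.439]
 [-0.1   -0.358 -0.928  0.134]
 [-0.906  0.418 -0.063  0.363]
 [ 0.     0.     0.     1.   ]]
[-0.05 -0.91 -0.37 -0.53  0.14  0.17]
[ 0.525 -0.322  0.414] [ 0.525 -0.322  0.177] [ 0.525 -0.322  0.236]
[ 0.545 -0.251  0.417] [ 0.557 -0.263  0.181] [ 0.554 -0.26   0.239]
[ 0.553 -0.178  0.417] [ 0.579 -0.198  0.182] [ 0.572 -0.193  0.241]
[ 0.549 -0.105  0.413] [ 0.589 -0.131  0.181] [ 0.579 -0.125  0.239]
[ 0.533 -0.033  0.405] [ 0.589 -0.063  0.177] [ 0.575 -0.056  0.234]
[0.506 0.034 0.393] [0.577 0.003 0.169] [0.56  0.011 0.224]
[0.469 0.095 0.375] [0.556 0.066 0.157] [0.534 0.074 0.211]
```

>>> play_rows --steps '[{"gripper":0,"tx":-0.3,"ty":0,"tz":0,"ax":0,"ay":0,"az":0},{"gripper":0,"tx":-0.7,"ty":0,"tz":0,"ax":0,"ay":0,"az":0},{"gripper":0,"tx":-0.8,"ty":0,"tz":0,"ax":0,"ay":0,"az":0},{"gripper":0,"tx":-0.8,"ty":0,"tz":0,"ax":0,"ay":0,"az":0},{"gripper":0,"tx":-0.8,"ty":0,"tz":0,"ax":0,"ay":0,"az":0},{"gripper":0,"tx":-0.8,"ty":0,"tz":0,"ax":0,"ay":0,"az":0},{"gripper":0,"tx":-0.8,"ty":0,"tz":0,"ax":0,"ay":0,"az":0},{"gripper":0,"tx":-0.7,"ty":0,"tz":0,"ax":0,"ay":0,"az":0},{"gripper":0,"tx":-0.3,"ty":0,"tz":0,"ax":0,"ay":0,"az":0}]'

```text
t: 7.93
eef_pos: [0.5251, -0.3225, 0.4176]
ee_rot: [2.673, 1.567, -0.415]
force: [0.6, -0.5, 1.1]
width: 0.0117
```

>>> play_rows --steps '[{"gripper":0,"tx":-0.05,"ty":-0.91,"tz":-0.37,"ax":-0.53,"ay":0.14,"az":0.17},{"gripper":0,"tx":-0.05,"ty":-0.91,"tz":-0.37,"ax":-0.53,"ay":0.14,"az":0.17},{"gripper":0,"tx":-0.05,"ty":-0.91,"tz":-0.37,"ax":-0.53,"ay":0.14,"az":0.17},{"gripper":0,"tx":-0.05,"ty":-0.91,"tz":-0.37,"ax":-0.53,"ay":0.14,"az":0.17},{"gripper":0,"tx":-0.05,"ty":-0.91,"tz":-0.37,"ax":-0.53,"ay":0.14,"az":0.17},{"gripper":0,"tx":-0.05,"ty":-0.91,"tz":-0.37,"ax":-0.53,"ay":0.14,"az":0.17},{"gripper":0,"tx":-0.05,"ty":-0.91,"tz":-0.37,"ax":-0.53,"ay":0.14,"az":0.17},{"gripper":0,"tx":-0.05,"ty":-0.91,"tz":-0.37,"ax":-0.53,"ay":0.14,"az":0.17},{"gripper":0,"tx":-0.05,"ty":-0.91,"tz":-0.37,"ax":-0.53,"ay":0.14,"az":0.17},{"gripper":0,"tx":-0.05,"ty":-0.91,"tz":-0.37,"ax":-0.53,"ay":0.14,"az":0.17},{"gripper":0,"tx":-0.05,"ty":-0.91,"tz":-0.37,"ax":-0.53,"ay":0.14,"az":0.17},{"gripper":0,"tx":-0.05,"ty":-0.91,"tz":-0.37,"ax":-0.53,"ay":0.14,"az":0.17},{"gripper":0,"tx":-0.05,"ty":-0.91,"tz":-0.37,"ax":-0.53,"ay":0.14,"az":0.17},{"gripper":0,"tx":-0.05,"ty":-0.91,"tz":-0.37,"ax":-0.53,"ay":0.14,"az":0.17},{"gripper":0,"tx":-0.05,"ty":-0.91,"tz":-0.37,"ax":-0.53,"ay":0.14,"az":0.17},{"gripper":0,"tx":-0.05,"ty":-0.91,"tz":-0.37,"ax":-0.53,"ay":0.14,"az":0.17},{"gripper":0,"tx":-0.05,"ty":-0.91,"tz":-0.37,"ax":-0.53,"ay":0.14,"az":0.17},{"gripper":0,"tx":-0.05,"ty":-0.91,"tz":-0.37,"ax":-0.53,"ay":0.14,"az":0.17},{"gripper":0,"tx":-0.05,"ty":-0.91,"tz":-0.37,"ax":-0.53,"ay":0.14,"az":0.17},{"gripper":0,"tx":-0.05,"ty":-0.91,"tz":-0.37,"ax":-0.53,"ay":0.14,"az":0.17}]'

```text
t: 9.6
eef_pos: [0.4382, 0.1329, 0.3606]
ee_rot: [1.695, 1.132, -0.261]
force: [0.2, 0.4, -0.0]
width: 0.0116
```

>>> play_rows --steps '[{"gripper":0,"tx":0,"ty":0,"tz":0,"ax":0,"ay":0,"az":0},{"gripper":0,"tx":0,"ty":0,"tz":0,"ax":0,"ay":0,"az":0}]'

```text
t: 9.77
eef_pos: [0.4382, 0.1321, 0.3605]
ee_rot: [1.693, 1.134, -0.264]
force: [0.3, 0.8, -1.0]
width: 0.0118
```

Run:
```python
from h import *
s=telemetry.get_state();print(s['t'],s['q'].round(3),s['width'],s['force'],s['moment']); print(pose().round(4))
im=optics.grab_frame('wrist'); cv2.imwrite('pics/w6.png',im[:,:,::-1])
im=optics.grab_frame('scene'); cv2.imwrite('pics/s6.png',im[:,:,::-1])
for k in ["cam_slot"]:
    r=finder.pinpoint(k,'wrist')
    print(k,[(round(x['confidence'],2),np.round(x['location'],1),np.round(atz('wrist',x['location'],.112),4)) for x in r[:3]])
```

```text
9.7667 [ 0.807 -0.076 -0.893  0.667 -0.644 -0.142] 0.011763553192999487 [ 0.27601148  0.75552677 -1.04653633] [ 0.29834517  1.55135244 -0.04215133]
[[ 0.4086  0.8362 -0.3659  0.4382]
 [-0.1104 -0.3527 -0.9292  0.1321]
 [-0.906   0.42   -0.0518  0.3605]
 [ 0.      0.      0.      1.    ]]
cam_slot [(0.21, array([159.9, 272.6]), array([0.5905, 0.0921, 0.112 ]))]
```

View pics/w6.png

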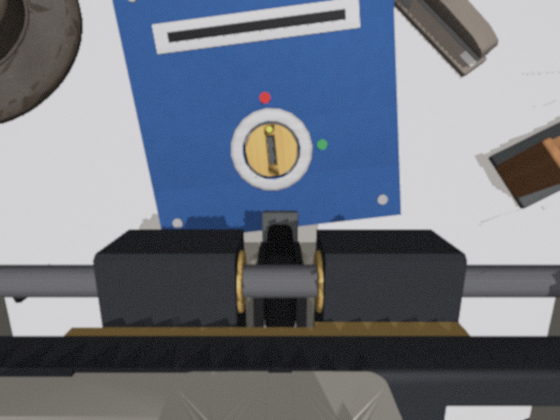

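View pics/s6.png

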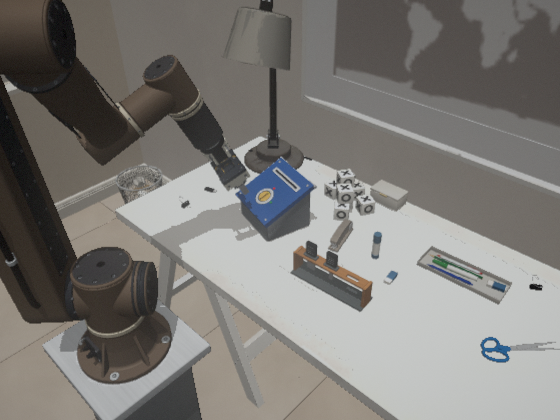

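Run:
```python
from h import *
zoom('pics/w6.png',80,220,205,345,4.2,'pics/w6z.png',1.6)
```

```text
(no output)
```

View pics/w6z.png

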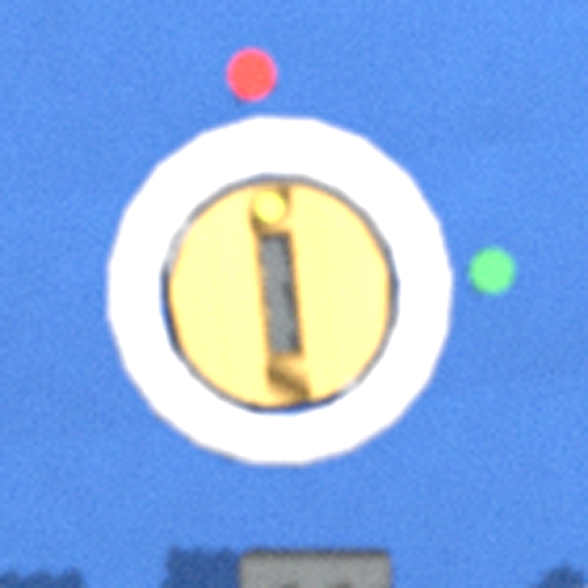

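```bash
cat > meas.py <<'E'
from h import *
def blob(m,minA=15):
    n,l,st,ce=cv2.connectedComponentsWithStats(m.astype(np.uint8)); 
    return [(st[i,4],ce[i][::-1],l==i) for i in range(1,n) if st[i,4]>=minA]
def run(png,C,z0=.112,win=(80,230,150,400)):
    im=cv2.imread(png).astype(int); b,g,r=im[...,0],im[...,1],im[...,2]
    W=np.zeros(b.shape,bool);W[win[0]:win[1],win[2]:win[3]]=1
    red=blob(W&(r>g+60)&(r>b+60)&(g<90)); gr=blob(W&(g>r+40)&(g>b+30)); 
    brass=blob(W&(r>b+45)&(g>b+20),100)
    sat=im.max(2)-im.min(2); bez=blob(W&(sat<25)&(im.min(2)>105),200)
    out={}
    for nm,L in (('red',red),('green',gr),('brass',brass),('bezel',bez)):
        L.sort(key=lambda x:-x[0]); print(nm,[(a,c.round(1)) for a,c,_ in L[:3]])
    def ell(m):
        c,_=cv2.findContours(m.astype(np.uint8),cv2.RETR_EXTERNAL,cv2.CHAIN_APPROX_NONE); c=max(c,key=len); return cv2.fitEllipse(cv2.convexHull(c)) 
    for nm,L in (('brass',brass),('bezel',bez)):
        if L: print(nm,ell(L[0][2]))
    return red,gr,brass,bez
E
python3 - <<'E'
from meas import *
run('pics/w6.png',None)
E
```

```text
red [(np.int32(87), array([ 97.3, 264.5]))]
green [(np.int32(68), array([144.1, 321.6]))]
brass [(np.int32(1967), array([149.6, 271.1]))]
bezel [(np.int32(2827), array([147.9, 271.1])), (np.int32(966), array([224.2, 358.8])), (np.int32(308), array([211.2, 153.3]))]
brass ((271.10418701171875, 149.66250610351562), (52.048851013183594, 53.00489807128906), 2.673234701156616)
bezel ((271.0638122558594, 148.84877014160156), (81.21231079101562, 82.22268676757812), 171.7293701171875)
```

```bash
cat >> h.py <<'E'
def onplane(n,rc,P,nv,C=None):
    o,d=ray(n,rc,C); return o+d*((P-o)@nv)/(d@nv)
E
python3 - <<'E'
from h import *
C=cam('wrist'); T=pose()
z=lambda x,y:(80+y/4.2,205+x/4.2)
pts=dict(slot=(149.4,271.3),brass=(149.66,271.1),red=(97.3,264.5),green=(144.1,321.6),s1=z(275,237),s2=z(285.5,352),dot=z(270,208))
for zz in (.112,.106):
  yaw=-.24
  for it in range(5):
    n=Ro.from_euler('ZY',[yaw,-np.radians(25)]).as_matrix()[:,2]
    P0=atz('wrist',pts['slot'],zz,C)
    P={k:onplane('wrist',v,P0,n,C) for k,v in pts.items()}
    B=Ro.from_euler('ZY',[yaw,-np.radians(25)]).as_matrix()
    L={k:(B.T@(v-P0)*1000) for k,v in P.items()}
    yr=np.arctan2(L['red'][1],L['red'][0]); yg=np.arctan2(L['green'][0],-L['green'][1])
    print(zz,round(yaw,4),'red',np.degrees(yr).round(2),'green',np.degrees(yg).round(2))
    yaw+=(yr+yg)/2*.9
  print(P0.round(4),{k:v.round(1) for k,v in L.items()})
  d=L['s1']-L['s2'];print('slot ang cw deg',np.degrees(np.arctan2(-d[1],d[0])))
  p=T[:3,:3].T@(P0-T[:3,3]);print('slot in tool',p.round(4), 'n in tool',(T[:3,:3].T@n).round(4),'slotdir tool',(T[:3,:3].T@B@(d/np.linalg.norm(d))).round(3))
for n,rc in (('scene',(197.4,266.3)),('top',(209.4,253.3))): print(n,atz(n,rc,.112),proj(n,P0))
print('tri',tri([('scene',(197.4,266.3)),('top',(209.4,253.3)),('wrist',pts['slot'])]))
E
```

```text
0.112 -0.24 red -1.31 green -2.6
0.112 -0.2708 red 0.28 green -0.95
0.112 -0.276 red 0.55 green -0.67
0.112 -0.2769 red 0.6 green -0.62
0.112 -0.277 red 0.61 green -0.61
[0.599  0.0899 0.112 ] {'slot': array([0., 0., 0.]), 'brass': array([-0.2,  0.2,  0. ]), 'red': array([39.6,  0.4,  0. ]), 'green': array([ -0.4, -39.8,   0. ]), 's1': array([10. , -0.6,  0. ]), 's2': array([-11.4,   0. ,   0. ]), 'dot': array([15.4, -0.3,  0. ])}
slot ang cw deg 1.6245064546509065
slot in tool [ 0.2957  0.0433 -0.0066] n in tool [-1.0e+00  4.0e-04 -5.7e-03] slotdir tool [ 0.001  0.996 -0.086]
0.106 -0.24 red -1.31 green -2.6
0.106 -0.2708 red 0.28 green -0.95
0.106 -0.276 red 0.55 green -0.67
0.106 -0.2769 red 0.6 green -0.62
0.106 -0.277 red 0.61 green -0.61
[0.6012 0.0895 0.106 ] {'slot': array([0., 0., 0.]), 'brass': array([-0.2,  0.2, -0. ]), 'red': array([40.5,  0.4, -0. ]), 'green': array([ -0.4, -40.7,   0. ]), 's1': array([10.3, -0.6,  0. ]), 's2': array([-11.7,   0. ,   0. ]), 'dot': array([15.7, -0.3, -0. ])}
slot ang cw deg 1.6245064546510244
slot in tool [ 0.302   0.0428 -0.0068] n in tool [-1.0e+00  4.0e-04 -5.7e-03] slotdir tool [ 0.001  0.996 -0.086]
scene [0.59671038 0.08170962 0.112     ] [197.37442344 265.64800226]
top [0.58942225 0.09556979 0.112     ] [205.75696068 255.43429674]
tri [0.59661411 0.09041996 0.1090618 ]
```

>>> play_rows --steps '[{"gripper":0,"tx":0,"ty":0,"tz":0,"ax":-0.82,"ay":0,"az":0},{"gripper":0,"tx":0,"ty":0.6,"tz":-0.06,"ax":0,"ay":0,"az":0},{"gripper":0,"tx":0,"ty":0.6,"tz":-0.06,"ax":0,"ay":0,"az":0},{"gripper":0,"tx":0,"ty":0.53,"tz":-0.04,"ax":0,"ay":0,"az":0},{"gripper":0,"tx":0.5,"ty":0,"tz":0,"ax":0,"ay":0,"az":0},{"gripper":0,"tx":0.5,"ty":0,"tz":0,"ax":0,"ay":0,"az":0},{"gripper":0,"tx":0.5,"ty":0,"tz":0,"ax":0,"ay":0,"az":0},{"gripper":0,"tx":0.4,"ty":0,"tz":0,"ax":0,"ay":0,"az":0},{"gripper":0,"tx":0,"ty":0,"tz":0,"ax":0,"ay":0,"az":0},{"gripper":0,"tx":0,"ty":0,"tz":0,"ax":0,"ay":0,"az":0}]'

```text
t: 10.75
eef_pos: [0.4975, 0.1178, 0.336]
ee_rot: [1.607, 1.134, -0.269]
force: [-0.1, -0.0, 0.5]
width: 0.0117
```

Run:
```python
from h import *
s=telemetry.get_state();print(s['t'],s['q'].round(3),s['width'],s['force'],s['moment']); T=pose();print(T.round(4))
for P0 in ([.599,.0899,.112],[.6012,.0895,.106]):print('slot in tool',(T[:3,:3].T@(np.array(P0)-T[:3,3])).round(4))
for n in ('wrist','scene'):
    im=optics.grab_frame(n); cv2.imwrite(f'pics/{n}7.png',im[:,:,::-1])
zoom('pics/wrist7.png',100,260,200,360,4,'pics/w7z.png',1.6)
zoom('pics/scene7.png',120,250,190,340,5,'pics/s7z.png',1.2)
```

```text
10.75 [ 0.65   0.043 -0.859  0.751 -0.515 -0.018] 0.011677331746326593 [-0.06599248 -0.01346884  0.49283591] [0.32421493 1.61097689 0.00509174]
[[ 0.4078  0.8635 -0.2969  0.4975]
 [-0.1124 -0.2752 -0.9548  0.1178]
 [-0.9061  0.4227 -0.0152  0.336 ]
 [ 0.      0.      0.      1.    ]]
slot in tool [ 2.475e-01  6.000e-04 -1.000e-04]
slot in tool [ 2.539e-01  1.000e-04 -3.000e-04]
```

View pics/w7z.png

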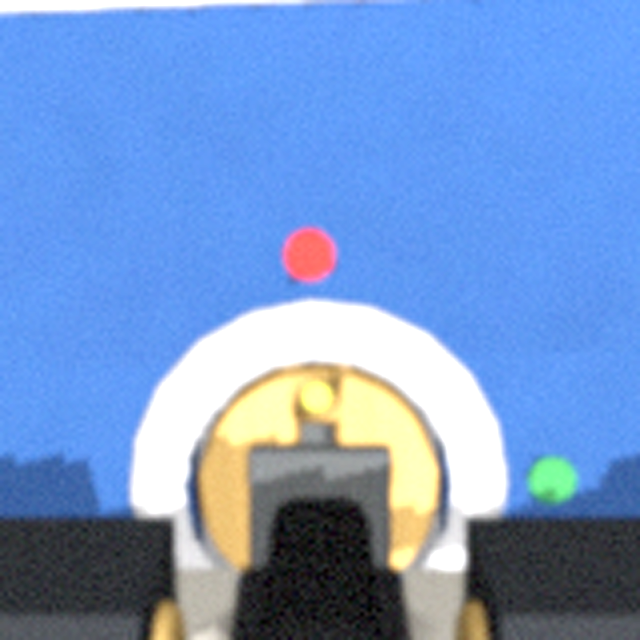

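View pics/s7z.png

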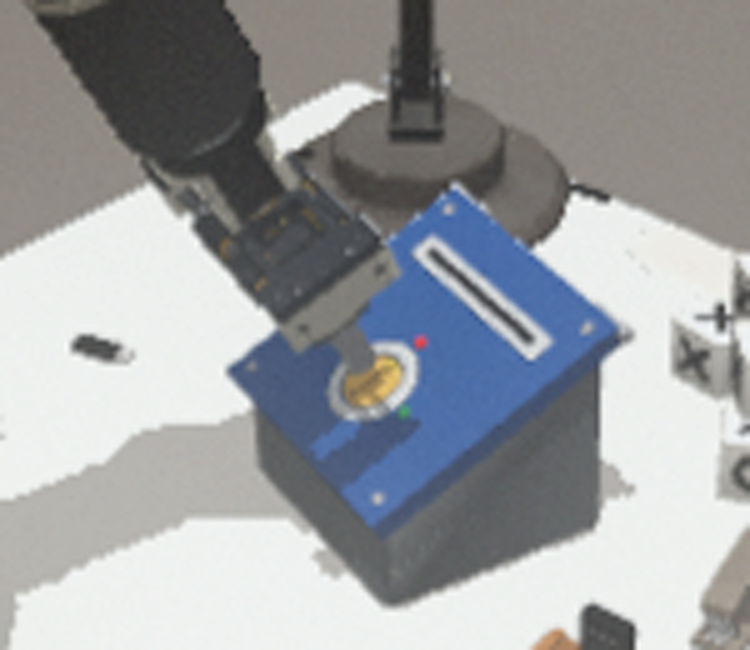

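>>> play_rows --steps '[{"gripper":0,"tx":0.15,"ty":0,"tz":0,"ax":0,"ay":0,"az":0},{"gripper":0,"tx":0.15,"ty":0,"tz":0,"ax":0,"ay":0,"az":0},{"gripper":0,"tx":0.12,"ty":0,"tz":0,"ax":0,"ay":0,"az":0},{"gripper":0,"tx":0.1,"ty":0,"tz":0,"ax":0,"ay":0,"az":0},{"gripper":0,"tx":0.1,"ty":0,"tz":0,"ax":0,"ay":0,"az":0},{"gripper":0,"tx":0,"ty":0,"tz":0,"ax":0,"ay":0,"az":0}]'

```text
t: 11.35
eef_pos: [0.5034, 0.1168, 0.3217]
ee_rot: [1.608, 1.134, -0.266]
force: [-0.1, -1.3, 0.4]
width: 0.0119
```

>>> play_rows --steps '[{"gripper":0,"tx":0.06,"ty":0,"tz":0,"ax":0,"ay":0,"az":0},{"gripper":0,"tx":0.06,"ty":0,"tz":0,"ax":0,"ay":0,"az":0},{"gripper":0,"tx":0,"ty":0,"tz":0,"ax":0,"ay":0,"az":0}]'

```text
t: 11.6
eef_pos: [0.5046, 0.1166, 0.3193]
ee_rot: [1.609, 1.134, -0.265]
force: [0.4, -0.8, -0.0]
width: 0.012
```

Run:
```python
from h import *
s=telemetry.get_state();print(s['t'],s['q'].round(3),s['width'],s['force'],s['moment']); T=pose();print(T.round(4))
for P0 in ([.599,.0899,.112],[.6012,.0895,.106]):print('slot in tool',(T[:3,:3].T@(np.array(P0)-T[:3,3])).round(4))
for n in ('wrist','scene'):
    im=optics.grab_frame(n); cv2.imwrite(f'pics/{n}8.png',im[:,:,::-1])
zoom('pics/wrist8.png',100,260,200,360,4,'pics/w8z.png',1.6)
zoom('pics/scene8.png',120,250,190,340,5,'pics/s8z.png',1.2)
```

```text
11.6 [ 0.612  0.073 -0.886  0.829 -0.457 -0.07 ] 0.012005475994372888 [ 0.38147661 -0.83586194 -0.02874904] [ 0.29579824  1.62917356 -0.00481819]
[[ 0.4087  0.8637 -0.2948  0.5046]
 [-0.1108 -0.2737 -0.9554  0.1166]
 [-0.9059  0.4231 -0.0161  0.3193]
 [ 0.      0.      0.      1.    ]]
slot in tool [0.2293 0.0011 0.001 ]
slot in tool [0.2357 0.0006 0.0008]
```

View pics/w8z.png

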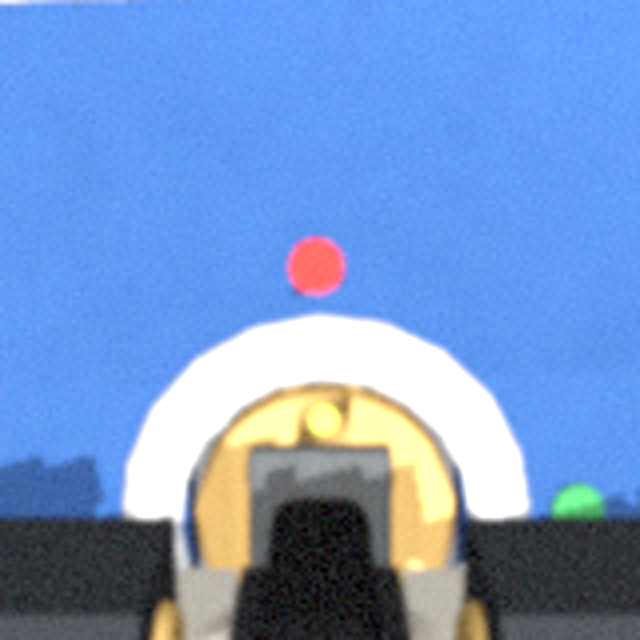

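View pics/s8z.png

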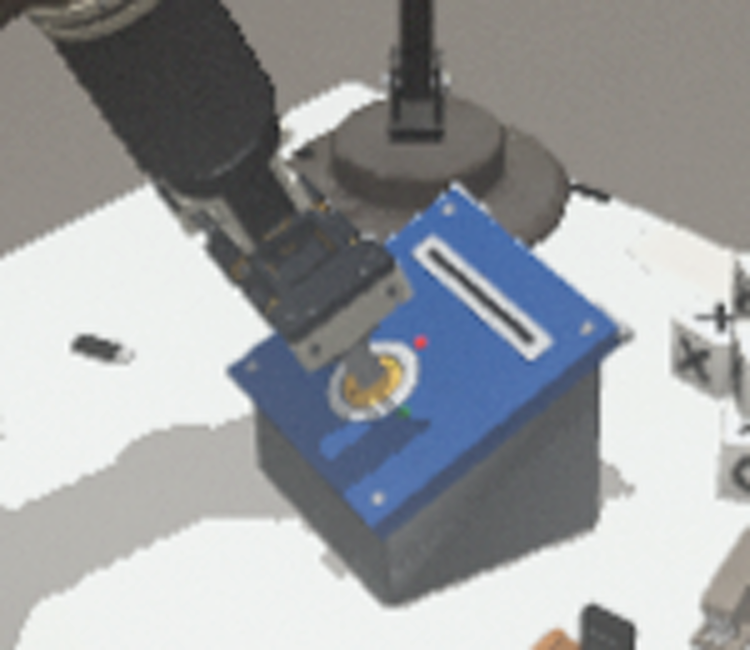

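>>> play_rows --steps '[{"gripper":0,"tx":0,"ty":0.02,"tz":0.035,"ax":0,"ay":0,"az":0},{"gripper":0,"tx":0.06,"ty":0,"tz":0,"ax":0,"ay":0,"az":0},{"gripper":0,"tx":0.06,"ty":0,"tz":0,"ax":0,"ay":0,"az":0},{"gripper":0,"tx":0,"ty":0,"tz":0,"ax":0,"ay":0,"az":0}]'

```text
t: 12.03
eef_pos: [0.5059, 0.1153, 0.3171]
ee_rot: [1.61, 1.133, -0.264]
force: [-7.3, 1.2, 5.6]
width: 0.0118
```

```bash
cat > chk.py <<'E'
from h import *
import sys
s=telemetry.get_state(); T=pose();print(s['t'],s['q'].round(3),s['width'].round(4),'F tool',(T[:3,:3].T@s['force']).round(2),'M tool',(T[:3,:3].T@s['moment']).round(2));
for P0 in ([.599,.0899,.112],[.6012,.0895,.106]):print('slot in tool',(T[:3,:3].T@(np.array(P0)-T[:3,3])).round(4))
i=sys.argv[1]
for n in ('wrist','scene')[:int(sys.argv[2])]:
    im=optics.grab_frame(n); cv2.imwrite(f'pics/{n}{i}.png',im[:,:,::-1])
    if n=='wrist': zoom(f'pics/wrist{i}.png',100,260,200,360,4,f'pics/w{i}z.png',1.6)
    else: zoom(f'pics/scene{i}.png',120,250,190,340,5,f'pics/s{i}z.png',1.2)
E
python3 chk.py 9 1
```

```text
Traceback (most recent call last):
  File "chk.py", line 3, in <module>
    s=telemetry.get_state(); T=pose();print(s['t'],s['q'].round(3),s['width'].round(4),'F tool',(T[:3,:3].T@s['force']).round(2),'M tool',(T[:3,:3].T@s['moment']).round(2));
                                                                   ^^^^^^^^^^^^^^^^
AttributeError: 'float' object has no attribute 'round'
```

```bash
sed -i "s/s\['width'\].round(4)/round(s['width'],4)/" chk.py; python3 chk.py 9 2
```

```text
12.0333 [ 0.604  0.077 -0.89   0.843 -0.448 -0.077] 0.0118 F tool [-8.23 -4.25  0.92] M tool [-0.05 -0.25 -3.5 ]
slot in tool [0.2267 0.0004 0.0003]
slot in tool [ 2.33e-01 -1.00e-04  1.00e-04]
```

View pics/w9z.png

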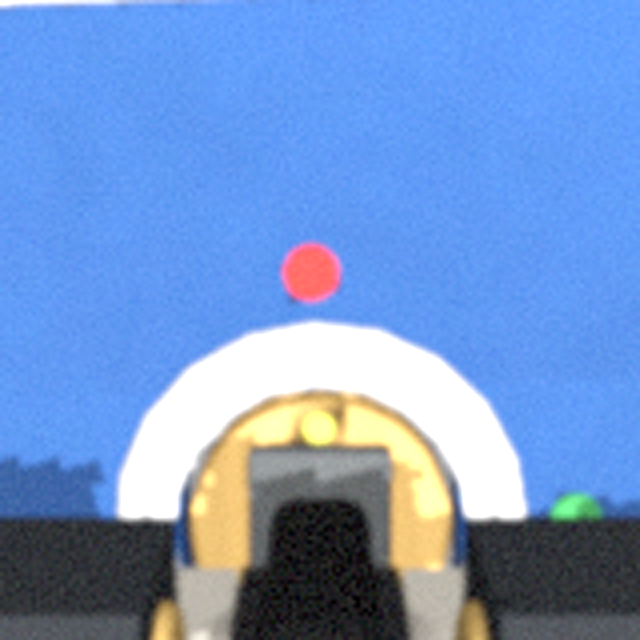

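View pics/s9z.png

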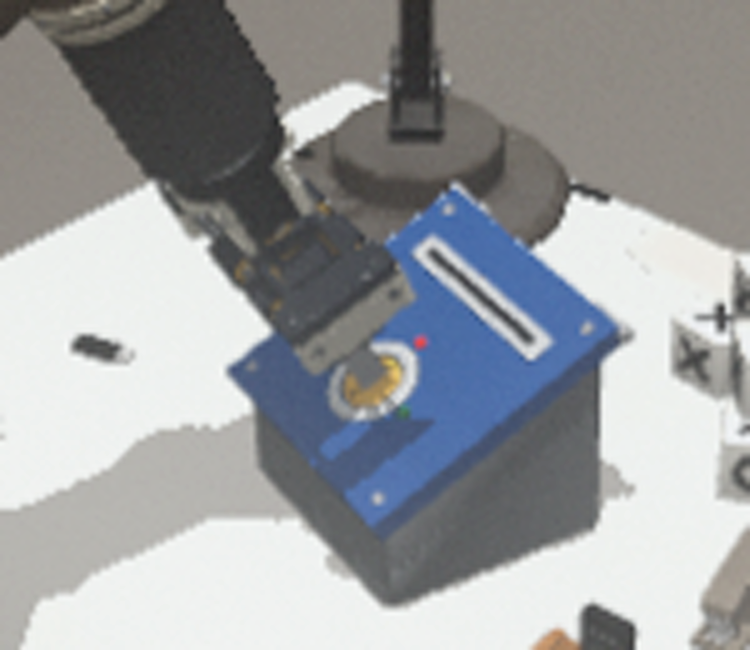

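>>> play_rows --steps '[{"gripper":0,"tx":0,"ty":-0.04,"tz":0,"ax":0,"ay":0,"az":0},{"gripper":0,"tx":0,"ty":0,"tz":0,"ax":0,"ay":0,"az":0},{"gripper":0,"tx":0,"ty":0,"tz":0,"ax":0,"ay":0,"az":0}]'

```text
t: 12.38
eef_pos: [0.5053, 0.1157, 0.3169]
ee_rot: [1.61, 1.133, -0.263]
force: [-2.2, -0.0, 2.8]
width: 0.0118
```

```bash
python3 chk.py 10 0
```

```text
12.3833 [ 0.605  0.076 -0.892  0.845 -0.447 -0.08 ] 0.0118 F tool [-3.41 -0.69  0.61] M tool [-0.03 -0.33 -1.68]
slot in tool [0.2268 0.0011 0.0005]
slot in tool [0.2331 0.0006 0.0003]
```

Force dropped, so it was chamfer contact at the up-slope end. Another small shift, then push on.

>>> play_rows --steps '[{"gripper":0,"tx":0,"ty":-0.02,"tz":0,"ax":0,"ay":0,"az":0},{"gripper":0,"tx":0.06,"ty":0,"tz":0,"ax":0,"ay":0,"az":0},{"gripper":0,"tx":0,"ty":0,"tz":0,"ax":0,"ay":0,"az":0},{"gripper":0,"tx":0,"ty":0,"tz":0,"ax":0,"ay":0,"az":0}]'

```text
t: 12.72
eef_pos: [0.5054, 0.1157, 0.3165]
ee_rot: [1.612, 1.131, -0.262]
force: [-12.1, 0.9, 17.0]
width: 0.0118
```

```bash
python3 chk.py 11 1
```

```text
12.7167 [ 0.602  0.076 -0.895  0.854 -0.444 -0.087] 0.0118 F tool [-20.5   -3.46   2.37] M tool [-0.03 -1.38 -3.26]
slot in tool [0.2263 0.0008 0.0007]
slot in tool [0.2327 0.0003 0.0005]
```

View pics/w11z.png

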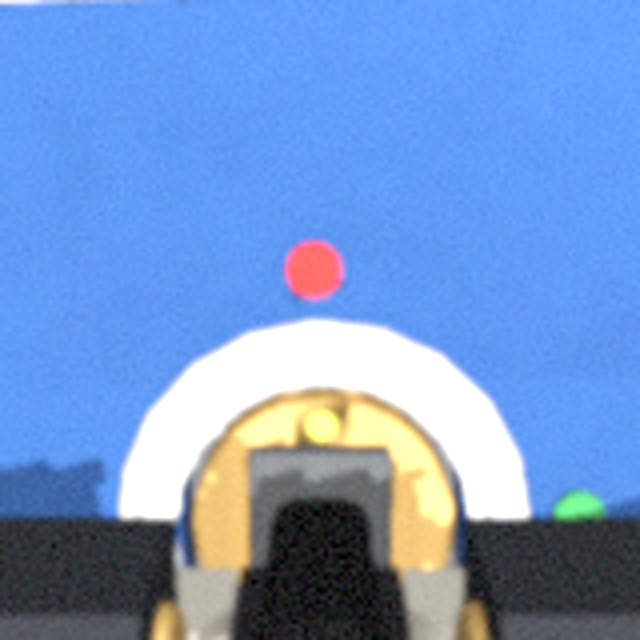

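>>> play_rows --steps '[{"gripper":0,"tx":-0.04,"ty":0,"tz":0,"ax":0,"ay":0,"az":0},{"gripper":0,"tx":0,"ty":0,"tz":0,"ax":0.8,"ay":0,"az":0},{"gripper":0,"tx":0,"ty":0,"tz":0,"ax":0.8,"ay":0,"az":0},{"gripper":0,"tx":0,"ty":0,"tz":0,"ax":0.8,"ay":0,"az":0},{"gripper":0,"tx":0,"ty":0,"tz":0,"ax":0,"ay":0,"az":0},{"gripper":0,"tx":0,"ty":0,"tz":0,"ax":0,"ay":0,"az":0}]'

```text
t: 13.27
eef_pos: [0.505, 0.1157, 0.3165]
ee_rot: [1.862, 1.132, -0.263]
force: [-6.0, 0.1, 8.8]
width: 0.0117
```

```bash
python3 chk.py 12 1
```

```text
13.2667 [ 0.604  0.076 -0.894  0.849 -0.446 -0.336] 0.0117 F tool [-10.46  -1.02   1.89] M tool [-0.09 -1.37 -1.9 ]
slot in tool [0.2266 0.0015 0.    ]
slot in tool [ 0.233   0.0009 -0.    ]
```

View pics/w12z.png

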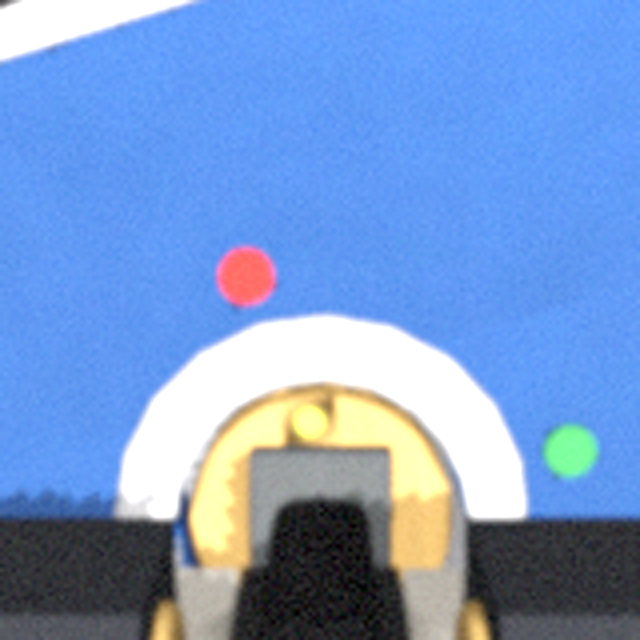

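>>> play_rows --steps '[{"gripper":0,"tx":-0.03,"ty":0.02,"tz":0,"ax":0.9,"ay":0,"az":0},{"gripper":0,"tx":0,"ty":0,"tz":0,"ax":0.9,"ay":0,"az":0},{"gripper":0,"tx":0,"ty":0,"tz":0,"ax":0.9,"ay":0,"az":0},{"gripper":0,"tx":0,"ty":0,"tz":0,"ax":0.9,"ay":0,"az":0},{"gripper":0,"tx":0,"ty":0,"tz":0,"ax":0.9,"ay":0,"az":0},{"gripper":0,"tx":0,"ty":0,"tz":0,"ax":0.9,"ay":0,"az":0},{"gripper":0,"tx":0,"ty":0,"tz":0,"ax":0,"ay":0,"az":0}]'

```text
t: 13.9
eef_pos: [0.505, 0.1156, 0.3167]
ee_rot: [2.431, 1.133, -0.264]
force: [-1.1, 0.1, 1.5]
width: 0.0122
```

```bash
python3 chk.py 13 1
```

```text
13.9 [ 0.605  0.076 -0.892  0.843 -0.448 -0.901] 0.0122 F tool [-1.87 -0.1   0.42] M tool [-0.06 -1.34 -0.99]
slot in tool [ 0.2267  0.0012 -0.001 ]
slot in tool [ 0.2331  0.0007 -0.0007]
```

View pics/w13z.png

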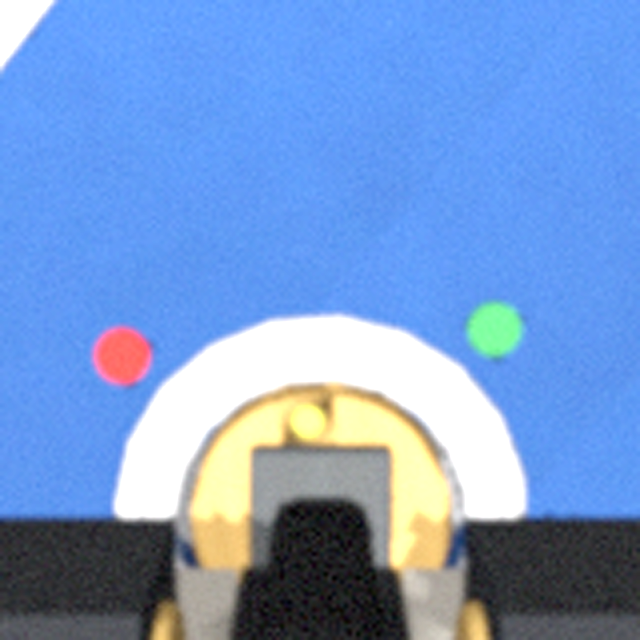

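>>> play_rows --steps '[{"gripper":0,"tx":0,"ty":0,"tz":-0.01,"ax":0.9,"ay":0,"az":0},{"gripper":0,"tx":0,"ty":0,"tz":0,"ax":0.9,"ay":0,"az":0},{"gripper":0,"tx":0,"ty":0,"tz":0,"ax":0.9,"ay":0,"az":0},{"gripper":0,"tx":0,"ty":0,"tz":0,"ax":0.9,"ay":0,"az":0},{"gripper":0,"tx":0,"ty":0,"tz":0,"ax":0.9,"ay":0,"az":0},{"gripper":0,"tx":0,"ty":0,"tz":0,"ax":0.9,"ay":0,"az":0},{"gripper":0,"tx":0,"ty":0,"tz":0,"ax":0.9,"ay":0,"az":0},{"gripper":0,"tx":0,"ty":0,"tz":0,"ax":0.9,"ay":0,"az":0},{"gripper":0,"tx":0,"ty":0,"tz":0,"ax":0,"ay":0,"az":0}]'

```text
t: 14.7
eef_pos: [0.5051, 0.1156, 0.3168]
ee_rot: [-3.102, 1.133, -0.264]
force: [-2.9, 0.6, 2.7]
width: 0.0118
```

```bash
python3 chk.py 14 1
```

```text
14.7 [ 0.605  0.076 -0.892  0.843 -0.448 -1.651] 0.0118 F tool [-3.72  0.24  1.54] M tool [ 0.03 -2.02  0.23]
slot in tool [ 2.267e-01  2.000e-04 -1.400e-03]
slot in tool [ 2.331e-01  1.000e-04 -9.000e-04]
```

View pics/w14z.png

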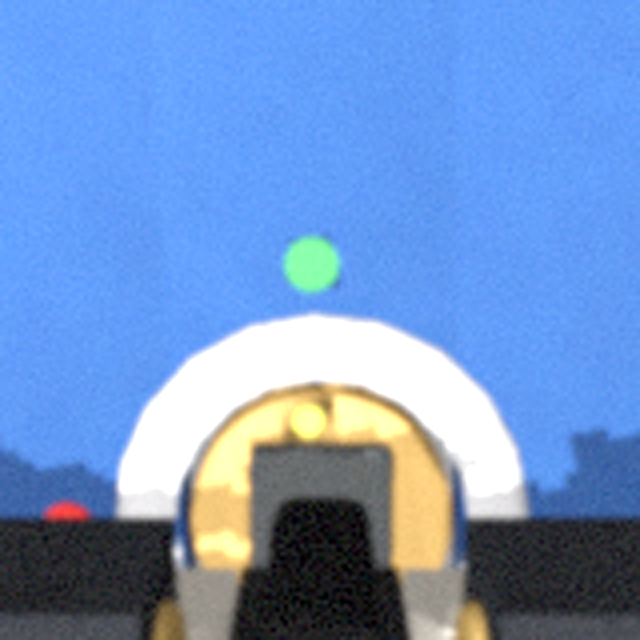

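>>> play_rows --steps '[{"gripper":0,"tx":0,"ty":0,"tz":0,"ax":0.4,"ay":0,"az":0},{"gripper":0,"tx":0,"ty":0,"tz":0,"ax":0.4,"ay":0,"az":0},{"gripper":0,"tx":0,"ty":0,"tz":0,"ax":0.2,"ay":0,"az":0},{"gripper":0,"tx":0,"ty":0,"tz":0,"ax":0,"ay":0,"az":0}]'

```text
t: 15.08
eef_pos: [0.5051, 0.1156, 0.3168]
ee_rot: [-3.001, 1.133, -0.264]
force: [-3.3, -0.0, 2.6]
width: 0.0119
```

```bash
python3 chk.py 15 1
```

```text
15.0833 [ 0.605  0.076 -0.892  0.843 -0.448 -1.752] 0.0119 F tool [-3.71  1.13  1.63] M tool [-0.11 -2.13  0.49]
slot in tool [ 2.267e-01  1.000e-04 -1.500e-03]
slot in tool [ 0.2331 -0.     -0.0009]
```

View pics/w15z.png

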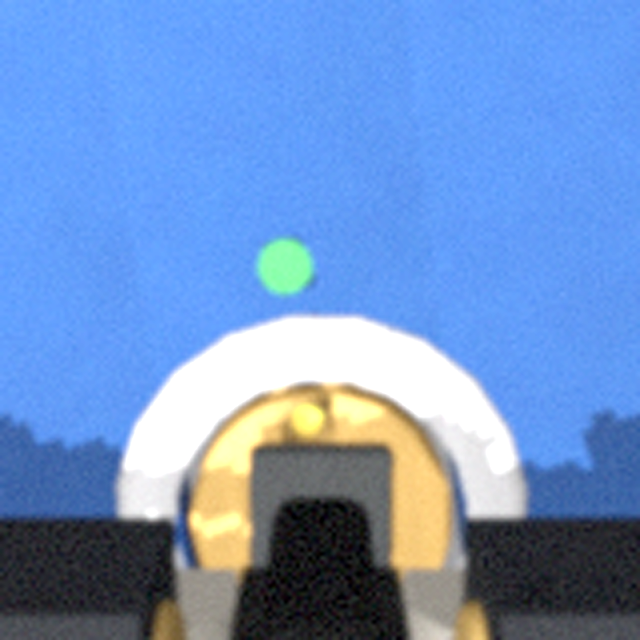

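>>> play_rows --steps '[{"gripper":0,"tx":0,"ty":0,"tz":0,"ax":0.3,"ay":0,"az":0},{"gripper":0,"tx":0,"ty":0,"tz":0,"ax":0.3,"ay":0,"az":0},{"gripper":0,"tx":0,"ty":0,"tz":0,"ax":0,"ay":0,"az":0}]'

```text
t: 15.38
eef_pos: [0.5051, 0.1156, 0.3168]
ee_rot: [-2.938, 1.133, -0.265]
force: [-3.1, 0.2, 3.3]
width: 0.0118
```

```bash
python3 chk.py 16 1
```

```text
15.3833 [ 0.605  0.076 -0.892  0.843 -0.449 -1.816] 0.0118 F tool [-4.3   0.89  1.17] M tool [-0.36 -2.08  0.7 ]
slot in tool [ 0.2267 -0.     -0.0015]
slot in tool [ 2.331e-01 -1.000e-04 -9.000e-04]
```

View pics/w16z.png

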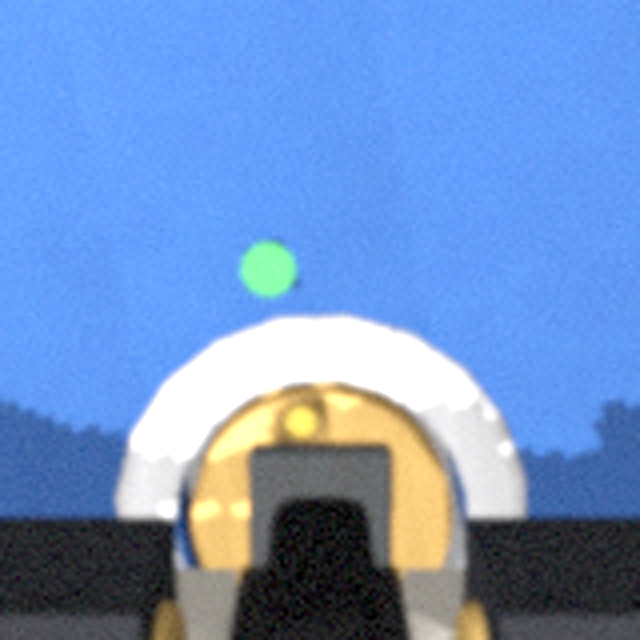

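>>> play_rows --steps '[{"gripper":0,"tx":0,"ty":0,"tz":0,"ax":0.1,"ay":0,"az":0},{"gripper":0,"tx":0,"ty":0,"tz":0,"ax":0,"ay":0,"az":0},{"gripper":0,"tx":0,"ty":0,"tz":0,"ax":-0.5,"ay":0,"az":0},{"gripper":0,"tx":0,"ty":0,"tz":0,"ax":-0.6,"ay":0,"az":0},{"gripper":0,"tx":0,"ty":0,"tz":0,"ax":0,"ay":0,"az":0}]'

```text
t: 15.85
eef_pos: [0.5053, 0.1156, 0.3168]
ee_rot: [-3.043, 1.133, -0.264]
force: [-3.1, 0.3, 1.3]
width: 0.0118
```

```bash
python3 chk.py 17 1
```

```text
15.85 [ 0.605  0.076 -0.892  0.843 -0.448 -1.709] 0.0118 F tool [-2.44  0.76  2.12] M tool [-0.05 -2.05  0.3 ]
slot in tool [ 2.267e-01  2.000e-04 -1.300e-03]
slot in tool [ 2.331e-01  1.000e-04 -8.000e-04]
```

View pics/w17z.png

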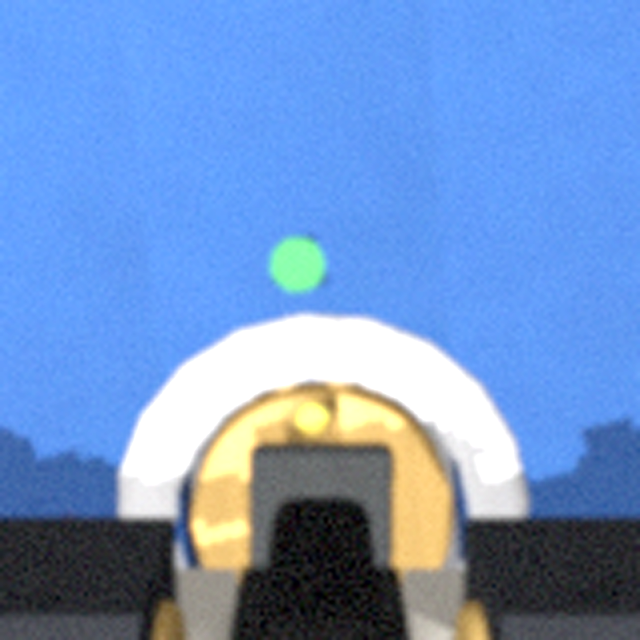

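>>> play_rows --steps '[{"gripper":0,"tx":-0.15,"ty":0,"tz":0,"ax":0,"ay":0,"az":0},{"gripper":0,"tx":-0.2,"ty":0,"tz":0,"ax":0,"ay":0,"az":0},{"gripper":0,"tx":-0.2,"ty":0,"tz":0,"ax":0,"ay":0,"az":0},{"gripper":0,"tx":-0.3,"ty":0,"tz":0,"ax":0,"ay":0,"az":0},{"gripper":0,"tx":-0.5,"ty":0,"tz":0,"ax":0,"ay":0,"az":0},{"gripper":0,"tx":-0.6,"ty":0,"tz":0,"ax":0,"ay":0,"az":0},{"gripper":0,"tx":-0.6,"ty":0,"tz":0,"ax":0,"ay":0,"az":0},{"gripper":0,"tx":-0.5,"ty":0,"tz":0,"ax":0,"ay":0,"az":0},{"gripper":0,"tx":-0.2,"ty":0,"tz":0,"ax":0,"ay":0,"az":0},{"gripper":0,"tx":0,"ty":0,"tz":0,"ax":0,"ay":0,"az":0}]'

```text
t: 16.73
eef_pos: [0.4717, 0.1252, 0.392]
ee_rot: [-3.033, 1.132, -0.257]
force: [1.0, 0.5, -0.4]
width: 0.012
```

```bash
python3 chk.py 18 2; python3 -c "
from h import *
zoom('pics/wrist18.png',0,262,130,430,2.6,'pics/w18z.png',1.6)
print(pose().round(4))"
```

```text
16.7333 [ 0.751 -0.056 -0.781  0.598 -0.692 -1.554] 0.012 F tool [ 0.7  -0.75 -0.53] M tool [ 0.01 -1.52  0.11]
slot in tool [ 0.3096  0.0017 -0.0008]
slot in tool [ 3.159e-01  1.600e-03 -2.000e-04]
[[ 0.4089 -0.3482 -0.8435  0.4718]
 [-0.1101 -0.9364  0.3332  0.1247]
 [-0.9059 -0.0434 -0.4212  0.3903]
 [ 0.      0.      0.      1.    ]]
```

View pics/w18z.png

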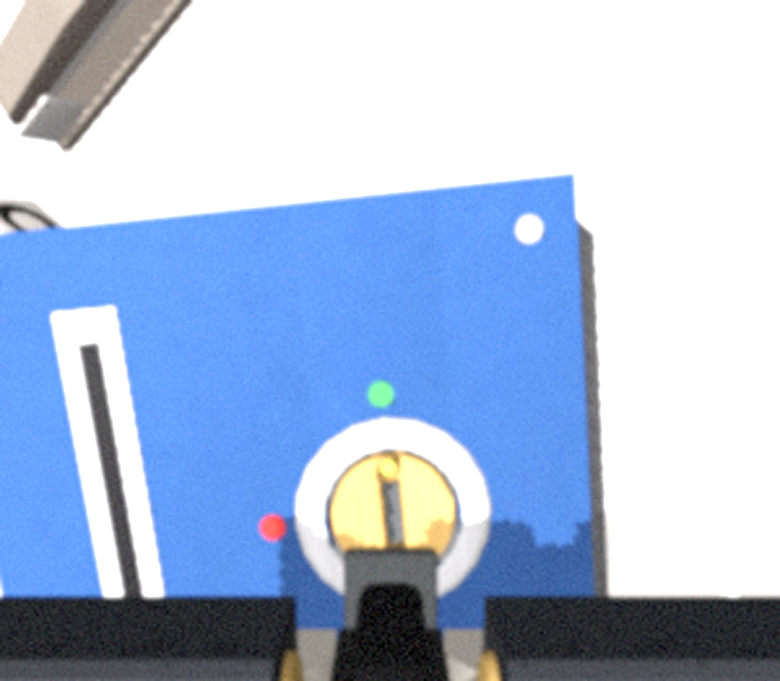

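View pics/s18z.png

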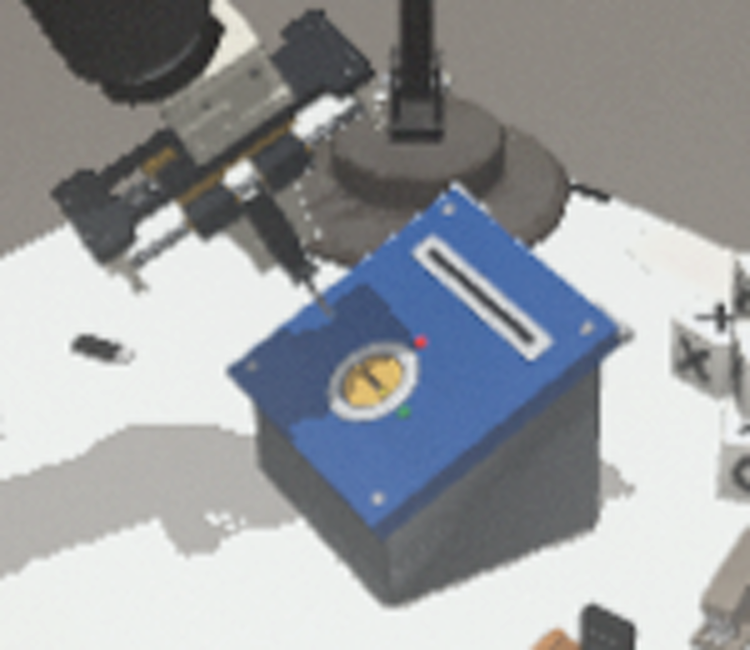

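Run:
```python
from h import *
T0=pose(); G=np.eye(4); G[:3,:3]=np.c_[[0,0,-1],[.0532,-.9986,0],[-.9986,-.0532,0]]; G[:3,3]=[.5249,-.3223,.414]
r=rows(T0,G,20); print(r.round(2))
for T in sim(T0,r.round(2),20)[::2]: print(T[:3,3].round(3),(T[:3,3]+T[:3,0]*.237).round(3),(T[:3,3]+T[:3,0]*.178).round(3))
T=sim(T0,r.round(2),20)[-1]; print((G[:3,:3].T@(T[:3,3]-G[:3,3])).round(4), Ro.from_matrix(T[:3,:3].T@G[:3,:3]).as_rotvec(degrees=True))
```

```text
[ 0.    0.87 -0.26 -0.2  -0.21 -0.02]
[0.472 0.125 0.39 ] [0.569 0.099 0.176] [0.545 0.105 0.229]
[0.468 0.08  0.394] [0.556 0.058 0.175] [0.534 0.063 0.23 ]
[0.467 0.034 0.398] [0.546 0.016 0.175] [0.526 0.021 0.23 ]
[ 0.467 -0.011  0.401] [ 0.537 -0.025  0.175] [ 0.52  -0.022  0.231]
[ 0.469 -0.056  0.405] [ 0.53  -0.067  0.176] [ 0.515 -0.065  0.233]
[ 0.474 -0.101  0.408] [ 0.525 -0.11   0.176] [ 0.512 -0.108  0.234]
[ 0.48  -0.146  0.411] [ 0.521 -0.152  0.177] [ 0.511 -0.151  0.235]
[ 0.489 -0.191  0.413] [ 0.519 -0.195  0.178] [ 0.512 -0.194  0.237]
[ 0.499 -0.235  0.415] [ 0.519 -0.238  0.179] [ 0.514 -0.237  0.238]
[ 0.512 -0.278  0.417] [ 0.521 -0.28   0.18 ] [ 0.519 -0.28   0.239]
[ 0.526 -0.321  0.417] [ 0.525 -0.323  0.18 ] [ 0.525 -0.322  0.239]
[-0.0034 -0.0008 -0.0009] [ 0.31362093  0.18164272 -0.32935521]
```

>>> play_rows --steps '[{"gripper":0,"tx":0,"ty":0.87,"tz":-0.26,"ax":-0.2,"ay":-0.21,"az":-0.02},{"gripper":0,"tx":0,"ty":0.87,"tz":-0.26,"ax":-0.2,"ay":-0.21,"az":-0.02},{"gripper":0,"tx":0,"ty":0.87,"tz":-0.26,"ax":-0.2,"ay":-0.21,"az":-0.02},{"gripper":0,"tx":0,"ty":0.87,"tz":-0.26,"ax":-0.2,"ay":-0.21,"az":-0.02},{"gripper":0,"tx":0,"ty":0.87,"tz":-0.26,"ax":-0.2,"ay":-0.21,"az":-0.02},{"gripper":0,"tx":0,"ty":0.87,"tz":-0.26,"ax":-0.2,"ay":-0.21,"az":-0.02},{"gripper":0,"tx":0,"ty":0.87,"tz":-0.26,"ax":-0.2,"ay":-0.21,"az":-0.02},{"gripper":0,"tx":0,"ty":0.87,"tz":-0.26,"ax":-0.2,"ay":-0.21,"az":-0.02},{"gripper":0,"tx":0,"ty":0.87,"tz":-0.26,"ax":-0.2,"ay":-0.21,"az":-0.02},{"gripper":0,"tx":0,"ty":0.87,"tz":-0.26,"ax":-0.2,"ay":-0.21,"az":-0.02},{"gripper":0,"tx":0,"ty":0.87,"tz":-0.26,"ax":-0.2,"ay":-0.21,"az":-0.02},{"gripper":0,"tx":0,"ty":0.87,"tz":-0.26,"ax":-0.2,"ay":-0.21,"az":-0.02},{"gripper":0,"tx":0,"ty":0.87,"tz":-0.26,"ax":-0.2,"ay":-0.21,"az":-0.02},{"gripper":0,"tx":0,"ty":0.87,"tz":-0.26,"ax":-0.2,"ay":-0.21,"az":-0.02},{"gripper":0,"tx":0,"ty":0.87,"tz":-0.26,"ax":-0.2,"ay":-0.21,"az":-0.02},{"gripper":0,"tx":0,"ty":0.87,"tz":-0.26,"ax":-0.2,"ay":-0.21,"az":-0.02},{"gripper":0,"tx":0,"ty":0.87,"tz":-0.26,"ax":-0.2,"ay":-0.21,"az":-0.02},{"gripper":0,"tx":0,"ty":0.87,"tz":-0.26,"ax":-0.2,"ay":-0.21,"az":-0.02},{"gripper":0,"tx":0,"ty":0.87,"tz":-0.26,"ax":-0.2,"ay":-0.21,"az":-0.02},{"gripper":0,"tx":0,"ty":0.87,"tz":-0.26,"ax":-0.2,"ay":-0.21,"az":-0.02}]'

```text
t: 18.5
eef_pos: [0.5259, -0.3233, 0.4163]
ee_rot: [0.714, 1.562, -2.37]
force: [0.5, 0.4, 0.4]
width: 0.0114
```

>>> play_rows --steps '[{"gripper":0,"tx":0,"ty":0,"tz":0,"ax":0,"ay":0,"az":0},{"gripper":0,"tx":0,"ty":0,"tz":0,"ax":0,"ay":0,"az":0}]'

```text
t: 18.67
eef_pos: [0.5259, -0.3229, 0.4154]
ee_rot: [0.684, 1.562, -2.402]
force: [-1.0, 0.8, -1.1]
width: 0.0117
```

```bash
cat > goal.py <<'E'
from h import *
import sys
z=float(sys.argv[1]); N=int(sys.argv[2])
T0=pose(); G=np.eye(4); G[:3,:3]=np.c_[[0,0,-1],[.0532,-.9986,0],[-.9986,-.0532,0]]; G[:3,3]=[.5249,-.3223,z]
s=telemetry.get_state(); print(s['t'],s['width'],s['force'].round(1),T0[:3,3].round(4)); print(rows(T0,G,N).round(3))
E
python3 goal.py .414 1
python3 - <<'E'
from h import *
for n in ('wrist','top'):
    im=optics.grab_frame(n); cv2.imwrite(f'pics/{n}20.png',im[:,:,::-1])
zoom('pics/wrist20.png',100,262,200,360,4,'pics/w20z.png',1.8)
zoom('pics/top20.png',150,240,210,300,6,'pics/t20z.png',1.3)
E
```

```text
18.6667 0.011703908847407813 [-1.   0.8 -1.1] [ 0.5259 -0.3229  0.4154]
[ 0.057 -0.025  0.039  0.023  0.062 -0.051]
```

View pics/w20z.png

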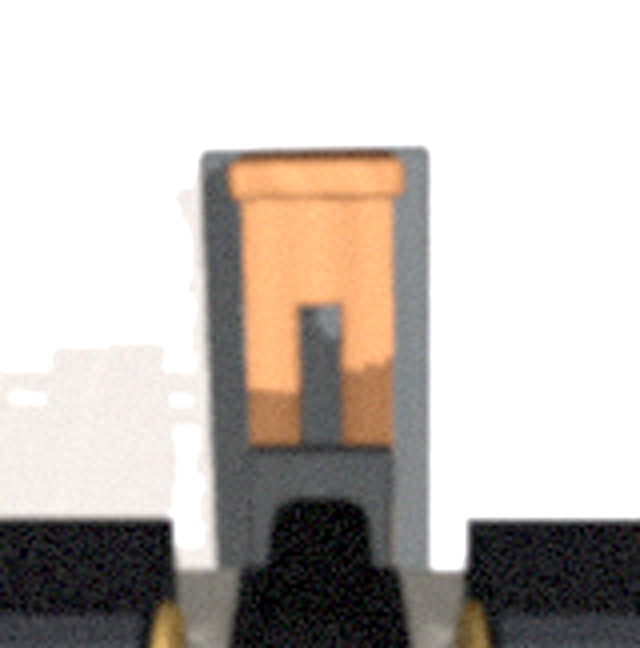

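View pics/t20z.png

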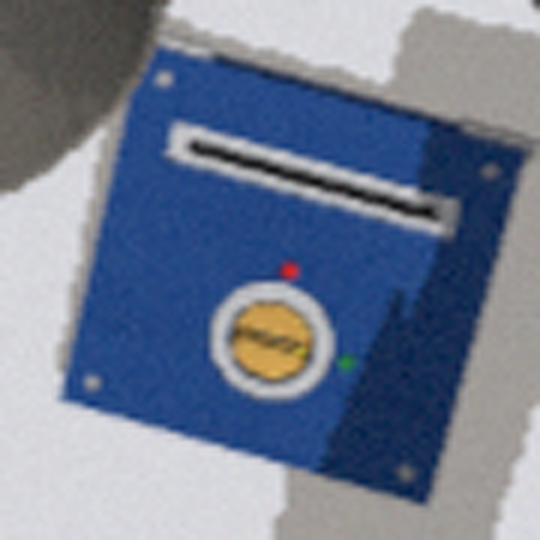

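>>> play_rows --steps '[{"gripper":0,"tx":0.06,"ty":-0.025,"tz":0.04,"ax":0.02,"ay":0.06,"az":-0.05},{"gripper":0,"tx":0.6,"ty":0,"tz":0,"ax":0,"ay":0,"az":0},{"gripper":0,"tx":0.8,"ty":0,"tz":0,"ax":0,"ay":0,"az":0},{"gripper":0,"tx":0.8,"ty":0,"tz":0,"ax":0,"ay":0,"az":0},{"gripper":0,"tx":0.6,"ty":0,"tz":0,"ax":0,"ay":0,"az":0},{"gripper":0,"tx":0.3,"ty":0,"tz":0,"ax":0,"ay":0,"az":0},{"gripper":0,"tx":0,"ty":0,"tz":0,"ax":0,"ay":0,"az":0},{"gripper":0,"tx":0,"ty":0,"tz":0,"ax":0,"ay":0,"az":0},{"gripper":0,"tx":0,"ty":0,"tz":0,"ax":0,"ay":0,"az":0}]'

```text
t: 19.52
eef_pos: [0.5254, -0.3209, 0.3402]
ee_rot: [2.769, 1.565, -0.315]
force: [-0.0, -0.4, -0.4]
width: 0.012
```

```bash
python3 goal.py .335 1
python3 - <<'E'
from h import *
for n in ('wrist','scene'):
    im=optics.grab_frame(n); cv2.imwrite(f'pics/{n}21.png',im[:,:,::-1])
zoom('pics/wrist21.png',100,262,200,360,4,'pics/w21z.png',1.8)
zoom('pics/scene21.png',200,320,270,400,5,'pics/s21z.png',1.2)
E
```

```text
19.5167 0.011985255664770595 [-0.  -0.4 -0.4] [ 0.5254 -0.3209  0.3402]
[ 0.208  0.053  0.024  0.036 -0.047 -0.018]
```

View pics/w21z.png

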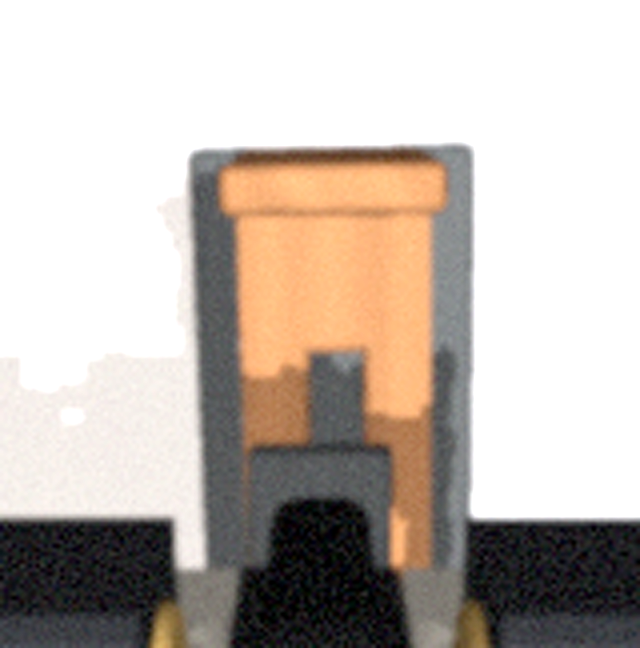

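View pics/s21z.png

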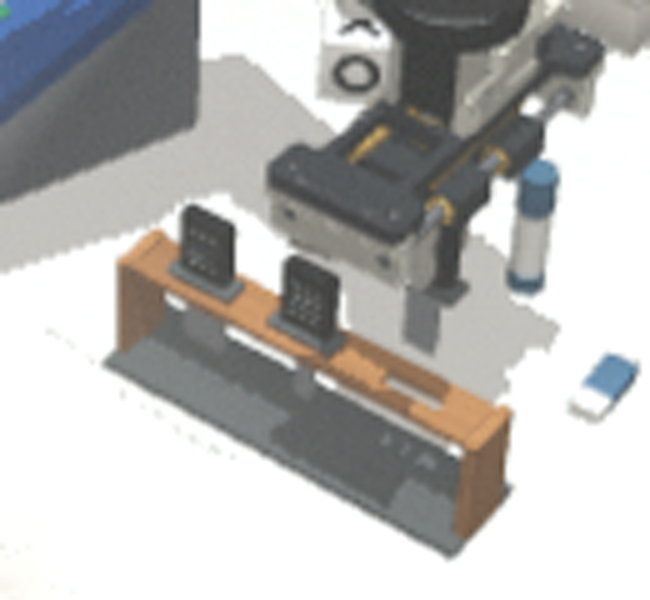

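>>> play_rows --steps '[{"gripper":0,"tx":0,"ty":0.05,"tz":0.024,"ax":0.04,"ay":-0.05,"az":-0.02},{"gripper":0,"tx":0,"ty":0,"tz":0,"ax":0,"ay":0,"az":0},{"gripper":0,"tx":0,"ty":0,"tz":0,"ax":0,"ay":0,"az":0}]'

```text
t: 19.87
eef_pos: [0.5245, -0.3224, 0.3391]
ee_rot: [-0.494, 1.569, 2.699]
force: [0.7, -0.3, -1.1]
width: 0.0116
```

```bash
python3 goal.py .335 1
python3 - <<'E'
from h import *
for n in ('wrist',):
    im=optics.grab_frame(n); cv2.imwrite(f'pics/{n}22.png',im[:,:,::-1])
zoom('pics/wrist22.png',100,262,200,360,4,'pics/w22z.png',1.8)
print(pose().round(4))
E
python3 goal.py .335 1
```

```text
19.8667 0.011634172641090786 [ 0.7 -0.3 -1.1] [ 0.5245 -0.3224  0.3391]
[ 0.166 -0.004 -0.016 -0.011  0.017  0.009]
[[-1.800e-03  5.210e-02 -9.986e-01  5.245e-01]
 [ 8.000e-04 -9.986e-01 -5.210e-02 -3.224e-01]
 [-1.000e+00 -9.000e-04  1.800e-03  3.390e-01]
 [ 0.000e+00  0.000e+00  0.000e+00  1.000e+00]]
19.9167 0.011647273211628496 [-0.4 -1.3 -0.1] [ 0.5245 -0.3224  0.339 ]
[ 0.162 -0.004 -0.016 -0.011  0.017  0.009]
```

View pics/w22z.png

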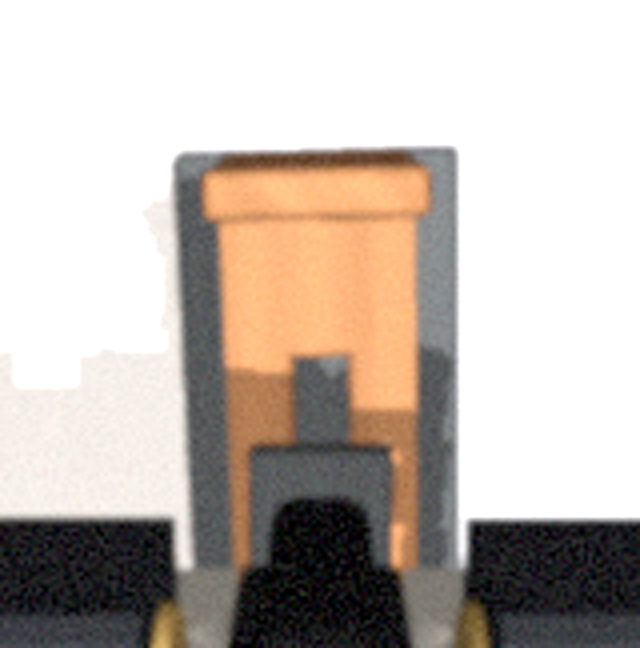

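>>> play_rows --steps '[{"gripper":0,"tx":0.2,"ty":0,"tz":-0.01,"ax":-0.01,"ay":0.02,"az":0},{"gripper":0,"tx":0.3,"ty":0,"tz":0,"ax":0,"ay":0,"az":0},{"gripper":0,"tx":0.3,"ty":0,"tz":0,"ax":0,"ay":0,"az":0},{"gripper":0,"tx":0.3,"ty":0,"tz":0,"ax":0,"ay":0,"az":0},{"gripper":0,"tx":0.3,"ty":0,"tz":0,"ax":0,"ay":0,"az":0},{"gripper":0,"tx":0,"ty":0,"tz":0,"ax":0,"ay":0,"az":0},{"gripper":0,"tx":0,"ty":0,"tz":0,"ax":0,"ay":0,"az":0}]'

```text
t: 20.5
eef_pos: [0.5246, -0.3222, 0.3029]
ee_rot: [-0.731, 1.569, 2.463]
force: [0.9, -0.3, -0.1]
width: 0.0119
```

```bash
python3 goal.py .266 1
```

```text
20.5 0.011930929310591688 [ 0.9 -0.3 -0.1] [ 0.5246 -0.3222  0.3029]
[ 1.478e+00  5.000e-03 -1.400e-02  1.000e-03  1.600e-02  1.400e-02]
```

Tip is ~9 mm into the ledge slot with no force. Continuing down.

>>> play_rows --steps '[{"gripper":0,"tx":0.25,"ty":0,"tz":-0.01,"ax":0,"ay":0.02,"az":0.01},{"gripper":0,"tx":0.3,"ty":0,"tz":0,"ax":0,"ay":0,"az":0},{"gripper":0,"tx":0.3,"ty":0,"tz":0,"ax":0,"ay":0,"az":0},{"gripper":0,"tx":0.3,"ty":0,"tz":0,"ax":0,"ay":0,"az":0},{"gripper":0,"tx":0.2,"ty":0,"tz":0,"ax":0,"ay":0,"az":0},{"gripper":0,"tx":0.1,"ty":0,"tz":0,"ax":0,"ay":0,"az":0},{"gripper":0,"tx":0,"ty":0,"tz":0,"ax":0,"ay":0,"az":0},{"gripper":0,"tx":0,"ty":0,"tz":0,"ax":0,"ay":0,"az":0}]'

```text
t: 21.17
eef_pos: [0.5252, -0.3223, 0.2675]
ee_rot: [3.087, 1.569, -0.001]
force: [-0.3, 0.6, -0.5]
width: 0.012
```

```bash
python3 goal.py .2641 1
python3 - <<'E'
from h import *
for n in ('wrist','scene'):
    im=optics.grab_frame(n); cv2.imwrite(f'pics/{n}23.png',im[:,:,::-1])
zoom('pics/wrist23.png',100,262,200,360,4,'pics/w23z.png',1.8)
zoom('pics/scene23.png',200,320,270,400,5,'pics/s23z.png',1.2)
E
```

```text
21.1667 0.012048497337026565 [-0.3  0.6 -0.5] [ 0.5252 -0.3223  0.2675]
[ 0.137 -0.     0.011  0.002 -0.018 -0.001]
```

View pics/w23z.png

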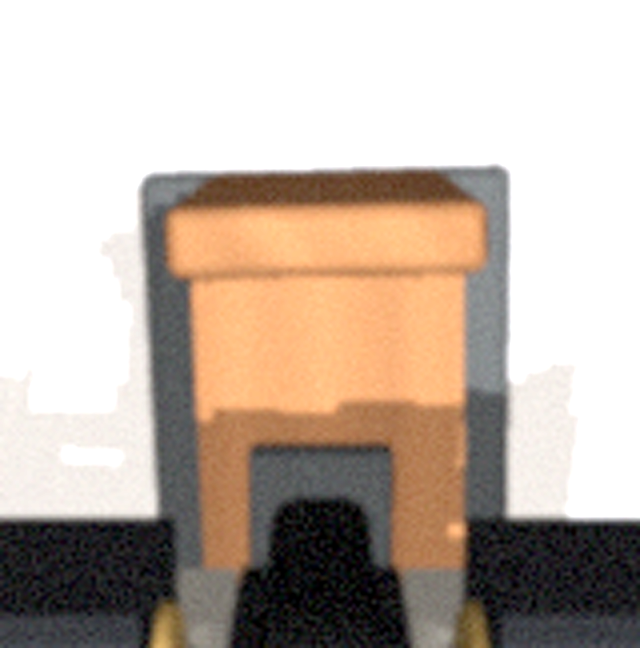

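View pics/s23z.png

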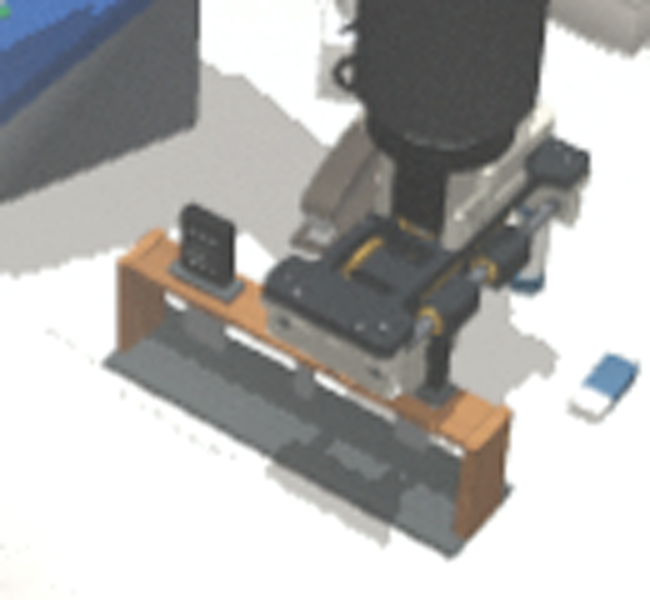

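Nearly down. The last ~3.4 mm, in small steps.

>>> play_rows --steps '[{"gripper":0,"tx":0.07,"ty":0,"tz":0.01,"ax":0,"ay":-0.02,"az":0},{"gripper":0,"tx":0.05,"ty":0,"tz":0,"ax":0,"ay":0,"az":0},{"gripper":0,"tx":0,"ty":0,"tz":0,"ax":0,"ay":0,"az":0},{"gripper":0,"tx":0,"ty":0,"tz":0,"ax":0,"ay":0,"az":0}]'

```text
t: 21.6
eef_pos: [0.5248, -0.3222, 0.2646]
ee_rot: [-0.08, 1.571, 3.115]
force: [0.4, -0.4, -0.5]
width: 0.0117
```

```bash
python3 goal.py .2641 1
```

```text
21.6 0.011655668195237848 [ 0.4 -0.4 -0.5] [ 0.5248 -0.3222  0.2646]
[ 0.018  0.003 -0.006  0.001  0.001  0.   ]
```

>>> play_rows --steps '[{"gripper":0,"tx":0.03,"ty":0,"tz":0,"ax":0,"ay":0,"az":0},{"gripper":0,"tx":0,"ty":0,"tz":0,"ax":0,"ay":0,"az":0},{"gripper":0,"tx":0,"ty":0,"tz":0,"ax":0,"ay":0,"az":0}]'

```text
t: 21.85
eef_pos: [0.5249, -0.3223, 0.2641]
ee_rot: [2.477, 1.57, -0.611]
force: [-1.5, 1.4, 2.7]
width: 0.0117
```

```bash
python3 goal.py .2641 1
```

```text
21.85 0.011676067973738343 [-1.5  1.4  2.7] [ 0.5249 -0.3223  0.2641]
[-0.001  0.001 -0.002  0.002 -0.002 -0.002]
```

>>> play_rows --steps '[{"gripper":0.15,"tx":0,"ty":0,"tz":0,"ax":0,"ay":0,"az":0},{"gripper":0.2,"tx":0,"ty":0,"tz":0,"ax":0,"ay":0,"az":0},{"gripper":0.3,"tx":0,"ty":0,"tz":0,"ax":0,"ay":0,"az":0},{"gripper":0.45,"tx":0,"ty":0,"tz":0,"ax":0,"ay":0,"az":0},{"gripper":0.6,"tx":0,"ty":0,"tz":0,"ax":0,"ay":0,"az":0},{"gripper":0.7,"tx":0,"ty":0,"tz":0,"ax":0,"ay":0,"az":0},{"gripper":0.7,"tx":0,"ty":0,"tz":0,"ax":0,"ay":0,"az":0},{"gripper":0.7,"tx":0,"ty":0,"tz":0,"ax":0,"ay":0,"az":0},{"gripper":0.7,"tx":0,"ty":0,"tz":0,"ax":0,"ay":0,"az":0},{"gripper":0.7,"tx":0,"ty":0,"tz":0,"ax":0,"ay":0,"az":0}]'

```text
t: 22.68
eef_pos: [0.5248, -0.3223, 0.2638]
ee_rot: [0.918, 1.571, -2.171]
force: [-0.0, 0.5, -1.1]
width: 0.0605
```

```bash
python3 goal.py .2641 1
python3 - <<'E'
from h import *
for n in ('wrist',):
    im=optics.grab_frame(n); cv2.imwrite(f'pics/{n}24.png',im[:,:,::-1])
zoom('pics/wrist24.png',100,262,200,360,4,'pics/w24z.png',1.8)
E
```

```text
22.6833 0.06047112552481209 [-0.   0.5 -1.1] [ 0.5248 -0.3223  0.2638]
[-0.011  0.002 -0.004  0.001  0.    -0.   ]
```

View pics/w24z.png

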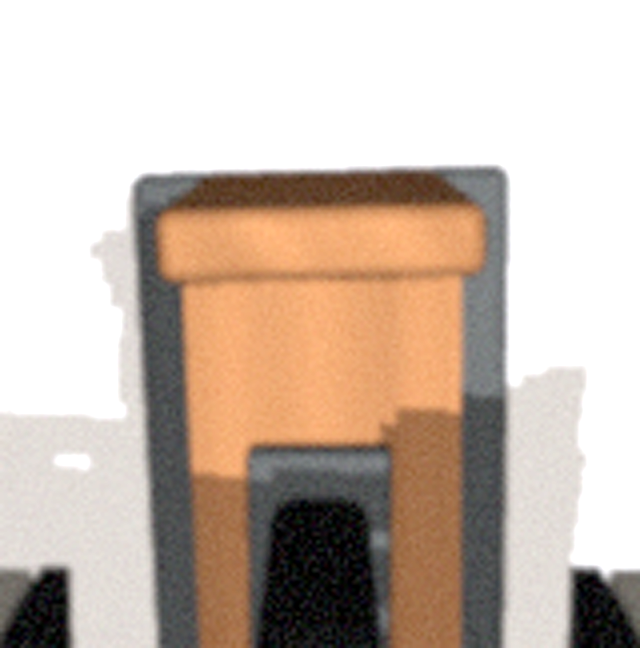

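Released; the key is standing on its flange. Retreating straight up.

>>> play_rows --steps '[{"gripper":0.7,"tx":-0.2,"ty":0,"tz":0,"ax":0,"ay":0,"az":0},{"gripper":0.7,"tx":-0.4,"ty":0,"tz":0,"ax":0,"ay":0,"az":0},{"gripper":0.7,"tx":-0.6,"ty":0,"tz":0,"ax":0,"ay":0,"az":0},{"gripper":0.7,"tx":-0.8,"ty":0,"tz":0,"ax":0,"ay":0,"az":0},{"gripper":0.7,"tx":-0.8,"ty":0,"tz":0,"ax":0,"ay":0,"az":0},{"gripper":0.7,"tx":-0.8,"ty":0,"tz":0,"ax":0,"ay":0,"az":0},{"gripper":0.7,"tx":-0.8,"ty":0,"tz":0,"ax":0,"ay":0,"az":0},{"gripper":0.7,"tx":-0.6,"ty":0,"tz":0,"ax":0,"ay":0,"az":0},{"gripper":0.7,"tx":0,"ty":0,"tz":0,"ax":0,"ay":0,"az":0},{"gripper":0.7,"tx":0,"ty":0,"tz":0,"ax":0,"ay":0,"az":0}]'

```text
t: 23.57
eef_pos: [0.5248, -0.3223, 0.3907]
ee_rot: [2.813, 1.568, -0.275]
force: [0.2, -0.5, -1.1]
width: 0.0619
```

Run:
```python
from h import *
for n in ('wrist','scene','top'):
    im=optics.grab_frame(n); cv2.imwrite(f'pics/{n}25.png',im[:,:,::-1])
zoom('pics/scene25.png',200,320,270,400,5,'pics/s25z.png',1.2)
zoom('pics/top25.png',150,240,210,300,6,'pics/t25z.png',1.5)
s=telemetry.get_state();print(s['t'],s['force'],s['width'])
```

```text
23.7167 [ 0.62967651 -0.91774369 -0.49709691] 0.061660472857670255
```

View pics/s25z.png

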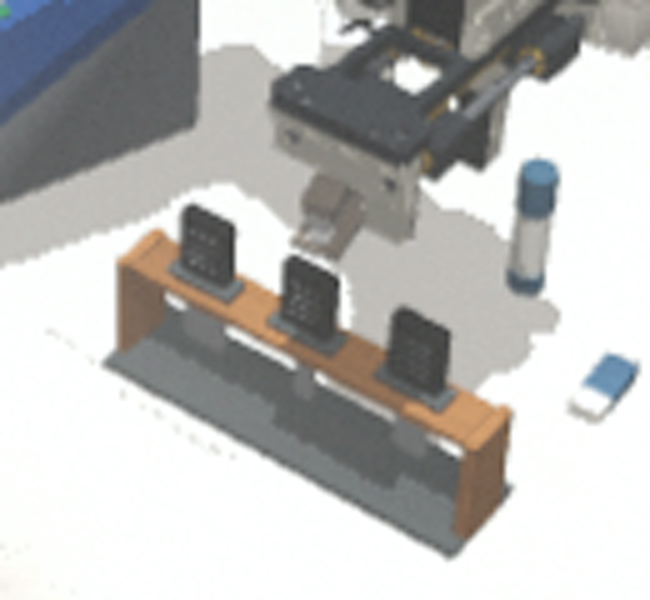

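View pics/t25z.png

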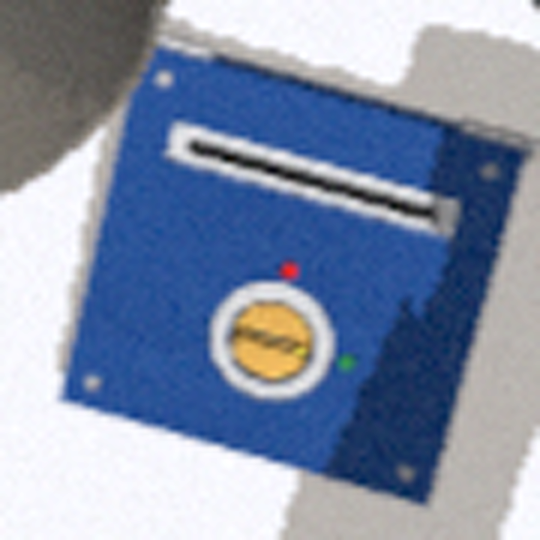

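View pics/wrist25.png

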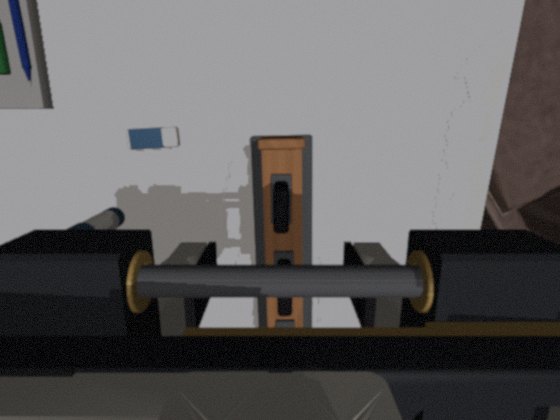

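Run:
```python
from h import *
zoom('pics/wrist18.png',140,215,240,330,8,'pics/w18y.png',1.5)
```

```text
(no output)
```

View pics/w18y.png

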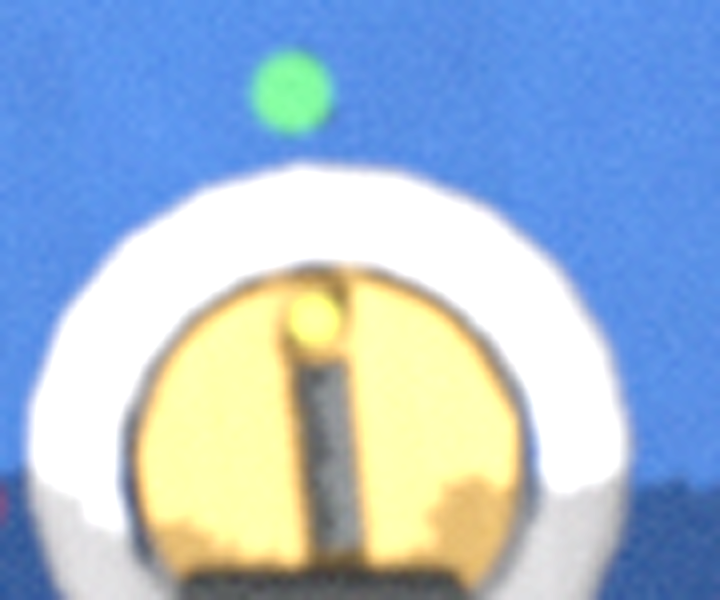

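```bash
python3 -c "
from station import job_done
print(job_done())"
```

```text
the job is handed in; nothing more can be done
None
```

The comments box is locked, the 20 mm key is back in its place in the rack, and the job is handed in. The robot's clock read about 24 s of the allowed 64 s.

- **Key:** I took the 20 mm key from the right-hand rack place; the blade widths in the scene picture matched what the networks reported.
- **Insertion:** The blade touched the up-slope end of the slot on the way in. I shifted it about 1.5 mm and it went to the bottom. The highest force I read while inserting was about 20 N.
- **Lock:** I turned it clockwise until the torque rose to about 0.36 N m at the stop, against the 0.06 N m it normally needs. After I drew the key out, the slot and yellow dot pointed at the green dot to within about 1 degree in the wrist picture. The later top picture showed the same.
- **Hanging back:** The flange met the ledge with 2.7 N, at the same pose it was picked up from, before I let go. The last pictures show all three keys standing upright and the gripper clear. The stapler, glue stick and eraser look unmoved in them; I did not check the binder clip and memory stick after the job.

One set of estimates disagreed: the lock's height came out between 106 and 112 mm depending on the method. I checked that the blade was in the slot by seeing the yellow dot turn with the key.

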